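# Load cavity filters on the test rack

### The job

Slide the contact comb of the test rack fully back, away from the cradles. Then lay each of the standing filter cans on its side in a cradle of its own, centred on its two saddles, with its side port pointing straight up and at the comb's end, its knob end away from the comb. When all are in, slide the comb fully forward so that its notches take the ports; do not shift the spool, the bottle or the mug.

Things in the scene. Friction and masses are not known exactly. Their poses are not given: they have to be found in the camera images.
- rack: Test rack, fixed: aluminium base plate 158 x 236 x 8 mm with three cradles side by side. Origin on the desk beneath the middle cradle's centre. Its x axis points along the cradles from the open front to the comb end, z up. The base reaches from 46 mm before the origin to 112 mm behind it.
- cradle_1 (a point): Outer cradle (y = 84 mm in the rack frame): centre of a properly laid can, i.e. on its axis and half-way along it, 48 mm above the desk. The can lies along the rack's x on two black saddles 8 mm thick, 30 mm before and behind this point, with cheeks 55 mm apart up to the axis. End stops, 42 mm before and behind, end 13 mm below it. Between the saddles it is open down to the base, 40 mm below. Axes as the rack's.
- cradle_2 (a point): Middle cradle (y = 0 mm in the rack frame): centre of a properly laid can, i.e. on its axis and half-way along it, 48 mm above the desk. The can lies along the rack's x on two black saddles 8 mm thick, 30 mm before and behind this point, with cheeks 55 mm apart up to the axis. End stops, 42 mm before and behind, end 13 mm below it. Between the saddles it is open down to the base, 40 mm below. Axes as the rack's.
- cradle_3 (a point): Other outer cradle (y = -84 mm in the rack frame): centre of a properly laid can, i.e. on its axis and half-way along it, 48 mm above the desk. The can lies along the rack's x on two black saddles 8 mm thick, 30 mm before and behind this point, with cheeks 55 mm apart up to the axis. End stops, 42 mm before and behind, end 13 mm below it. Between the saddles it is open down to the base, 40 mm below. Axes as the rack's.
- comb (a joint): Slide of the contact comb along the rack, m: 0 = fully back (parked, cradles free), 0.050 = fully forward, along the rack's -x, over the ports. About 2 N of friction; it stays where it is left. Between its guides the comb moves along the rack's x only. Its front edge lies 58 mm behind the cradle centres when parked, 8 mm behind them when forward.
- comb_grip (a point): Grip of the contact comb: black upright block, 14 mm along the slide, 56 mm across, from 88 to 129 mm above the desk; this point 111 mm above it, axes as the rack's. It stands on the comb's grey plate: 218 mm wide, 80 to 88 mm above the desk, with three notches 24 mm wide, 28 mm deep, open to the front, one in line with each cradle.
- can_1_mid (a point): Cavity filter can, may be absent: plain aluminium cylinder 50 mm in diameter and 76 mm long, about 0.15 kg, loose, at first standing on the desk. This point is on its axis, half-way along the 76 mm. Its z axis runs to the end with a brass knob (20 mm diameter, 10 mm long beyond the 76 mm); its x axis points toward the side port. Properly laid, x points up and z along the rack's -x.
- can_2_mid (a point): Cavity filter can, may be absent: plain aluminium cylinder 50 mm in diameter and 76 mm long, about 0.15 kg, loose, at first standing on the desk. This point is on its axis, half-way along the 76 mm. Its z axis runs to the end with a brass knob (20 mm diameter, 10 mm long beyond the 76 mm); its x axis points toward the side port. Properly laid, x points up and z along the rack's -x.
- can_3_mid (a point): Cavity filter can, may be absent: plain aluminium cylinder 50 mm in diameter and 76 mm long, about 0.15 kg, loose, at first standing on the desk. This point is on its axis, half-way along the 76 mm. Its z axis runs to the end with a brass knob (20 mm diameter, 10 mm long beyond the 76 mm); its x axis points toward the side port. Properly laid, x points up and z along the rack's -x.
- solder_spool: Bystander: spool, 56 mm diameter, 32 mm high; origin at the centre of its underside.
- flux_bottle: Bystander: small bottle with a red nozzle, 35 mm diameter, 94 mm high; origin at the centre of its underside.
- mug: Bystander: mug 85 mm across, 92 mm high; origin at the centre of its underside.
- board_vice: Fixed: bench vice with blue jaws, about 78 mm along its x, 230 mm along its y (from -115 to +115), 94 mm high; origin on the desk.
- parts_carton: Fixed: open cardboard carton 130 mm along its x (from -88 to +43), 200 mm along its y, 72 mm high; origin on the desk.
- can_1_port (a point): The tip of that can's side port, a brass stub 11 mm in diameter (tip 44 mm off the can's axis, 20 mm from can_1_mid toward the plain end). Axes as can_1_mid's.
- can_2_port (a point): The tip of that can's side port, a brass stub 11 mm in diameter (tip 44 mm off the can's axis, 20 mm from can_2_mid toward the plain end). Axes as can_2_mid's.
- can_3_port (a point): The tip of that can's side port, a brass stub 11 mm in diameter (tip 44 mm off the can's axis, 20 mm from can_3_mid toward the plain end). Axes as can_3_mid's.

How it is judged:
On the way, in this order (a step that is already met when the one before it is completed fails the run):
1. the comb is fully back (value of joint comb below 0.006 m), for 0.2 s.
2. every can present lies in a cradle, port up, with the comb still back ((distance between can_1_mid and cradle_1 below 0.01 m or distance between can_1_mid and cradle_2 below 0.01 m or distance between can_1_mid and cradle_3 below 0.01 m) and angle between each of can_1_mid, can_2_mid, can_3_mid's own x axis and vertical below 0.22 rad and angle between the z axis of each of can_1_mid, can_2_mid, can_3_mid and the x axis of rack, either way round below 0.12 rad and (distance between can_2_mid and cradle_1 below 0.01 m or distance between can_2_mid and cradle_2 below 0.01 m or distance between can_2_mid and cradle_3 below 0.01 m) and (distance between can_3_mid and cradle_1 below 0.01 m or distance between can_3_mid and cradle_2 below 0.01 m or distance between can_3_mid and cradle_3 below 0.01 m) and linear speed of each of can_1, can_2, can_3 below 0.02 m/s and value of joint comb below 0.012 m and x of each of can_1_port, can_2_port, can_3_port in the frame of rack above 0.008 m), for 0.2 s.
At the end, for the whole second after the job is handed in: Every can present lies in a cradle, its centre within 10 mm of that cradle's point, its axis within 0.12 rad of the rack's x, its port within 0.22 rad of straight up and at the comb's end (more than 8 mm behind the cradle centres), at rest; the comb is forward within 6 mm of its end ((distance between can_1_mid and cradle_1 below 0.01 m or distance between can_1_mid and cradle_2 below 0.01 m or distance between can_1_mid and cradle_3 below 0.01 m) and angle between each of can_1_mid, can_2_mid, can_3_mid's own x axis and vertical below 0.22 rad and angle between the z axis of each of can_1_mid, can_2_mid, can_3_mid and the x axis of rack, either way round below 0.12 rad and (distance between can_2_mid and cradle_1 below 0.01 m or distance between can_2_mid and cradle_2 below 0.01 m or distance between can_2_mid and cradle_3 below 0.01 m) and (distance between can_3_mid and cradle_1 below 0.01 m or distance between can_3_mid and cradle_2 below 0.01 m or distance between can_3_mid and cradle_3 below 0.01 m) and linear speed of each of can_1, can_2, can_3 below 0.02 m/s and value of joint comb above 0.044 m and x of each of can_1_port, can_2_port, can_3_port in the frame of rack above 0.008 m); the robot touches nothing.
It fails at once if the solder_spool is shifted by more than 40 mm (distance of solder_spool from where it was at the start of the episode above 0.04 m).
It fails at once if the flux_bottle is shifted by more than 40 mm (distance of flux_bottle from where it was at the start of the episode above 0.04 m).
It fails at once if the mug is shifted by more than 40 mm (distance of mug from where it was at the start of the episode above 0.04 m).
Of can_1, can_2, can_3 only 2 to 3 are there at a start; the rules pass over those that are not, and their reading is None.
At some moment in a run one of can_1, can_2, can_3 may be knocked a few centimetres aside while the robot is not near it.
It also fails if it takes over 210 s, if anything falls off the work surface, if the arm or the gripper's body presses on something with over 40 N, if the wrist force passes 120 N, or if a joint passes its speed limit or range.

### The arm

A 7-joint arm with a two-finger parallel gripper is mounted at the origin on a cart in front of the work surface, level with it; the furniture and walls round the work are solid. World frame = base frame: x ahead of the robot, y to its left, z up, the work surface at z = 0. Lengths are in m, angles in rad, forces in N, time in s.
With the tool pointing down it reaches from about 0.35 to 0.9 m from the base axis. Payload 19.9 kg.
Tool frame: the origin (TCP) lies on the mounting face of the last link; the fingertips stand 199 mm ahead of it and the grasp point (between the pads) lies 180 mm ahead of it; z points along the fingers, y is the line along which they close (so a half turn about z gives the same grasp; the last joint's range is limited). The gripper opens to 94 mm and grips with 3 to 60 N. Pads are 16 mm wide; open, the fingers measure 119 mm over their backs; the gripper's body (75 mm by 177 mm) begins 78 mm behind the grasp point.
Start: joints at [-1.341, 0.417, -0.01, 1.614, 0.005, 1.111, -0.053], TCP at [0.167, 0.602, 0.405] pointing down, gripper open.
Joint ranges: [-2.81, 2.81], [-0.39, 2.02], [-1.27, 1.25], [0.06, 2.57], [-1.19, 4.33], [0.19, 2], [-2.82, 2.82]. Speed limits (rad/s): [1.89, 1.89, 2.39, 2.39, 3.01, 3.01, 3.01].

### API

Orientations are given as a rotation vector (axis times angle).
In Python, from plant import status, optics, workorder gives the robot as it stands.
- The arm moves only by the tool servo_tool, never from a script. Its argument "increments" is a list of rows, each an object with "linear": the shift along the tool's x, y, z normalised to -1 to 1, where 1 is 0.03 m, a list of three; "rot": the turn, a rotation vector about the tool's x, y, z normalised to -1 to 1, where 1 is 6 degrees, a list of three. A call has exactly 10 rows; each row shifts and turns the commanded pose from where the row before left it, along the tool's axes as they then stand; what a row does not reach is not made up. A row lasts 1/8 s, in which the tool goes at most 62.5 mm and 10.7 degrees, less where a joint would pass 70% of its speed; a pose out of reach is approached as far as the arm can. A call with a number of a shift or a turn outside -1 to 1 is refused whole. A call with a gripper value outside its range is refused whole. "fingers" is the closure, from 0 (fully open) to 1 (shut), set as the call begins (left out, the last holds). The fingers move at their own pace and stop on an object; "force" is the grip in N (left out, the last holds). Time passes only in rows, so rows that do not move let the fingers close, or fill a call up. It gives the time, the measured TCP pose, the force, the opening and the grip force at its end, in the units of the state.
- status.get_obs(): the state, without advancing time (a new reading comes with each control period).
- optics.snapshot(name): name is "side" or "top"; returns a dict with "color" (420x560x3 uint8, red, green, blue), "z_map" (420x560 float32, m along the optical axis (not along the pixel's ray), 0 where there is no reading), "mtx" (3x3 intrinsics, pixels), "R" (3x3) and "t" (3): a world point X has camera coordinates R X + t. Camera axes: x right, y down, z forward; pixel columns grow to the right and rows downward; lengths in m; the calibration is good to about 2 mm. A picture is of the moment at which its call begins.
- workorder.finish_job(): hands the job in; it is judged then, once.
The state is a dict: "t": time; "joints": joint angles; "dq": joint speeds; "joint_efforts": joint torques, N m; "position": TCP position; "tcp_rot": TCP orientation; "force": force on the tool from outside, world axes, zero at the start; "moment": the same for the moment, N m; "grip_width": opening from 0.0 (shut) to 1.0 (fully open); "finger_force": force on a finger pad.
Only numpy, scipy, OpenCV 4.12 (cv2) and the standard library are available. Lean on these libraries where they do the work, as an engineer would, in place of code of your own. Each camera call takes 0.05 s, during which the arm holds its last target. There are 200 camera calls.

## Working session

There is one attempt and no reset: what is moved stays moved. The work goes in short steps, Python scripts to look and compute and a tool call to move; the robot and the scene stay as the last step left them, time stands still between calls to the robot, and variables do not carry over. Pictures are saved under pics/ and viewed, at most 14 in all, crops included, and the job is handed in when it is done.

Besides the shell and the picture viewer there is one more tool, called after "Call:" as name(argument=value, ...) on one line, values as JSON. servo_tool: Moves the arm, as the interface text tells. Scaled input: -1 to 1 covers 0.03 m each way for a shift and 6 degrees each way for a turn. Its arguments: {"type":"object","properties":{"increments":{"type":"array"},"fingers":{"type":"number"},"force":{"type":"number"}},"required":["increments"]}

```bash
mkdir -p pics; ls
python3 - <<'E'
from plant import status, optics
import cv2,numpy as np,pickle
print(status.get_obs())
d={}
for n in("top","side"):
    s=optics.snapshot(n); d[n]=s
    cv2.imwrite(f"pics/{n}0.png",s["color"][:,:,::-1])
    print(n,s["mtx"],s["R"],s["t"])
pickle.dump(d,open("s0.pkl","wb"))
E
```

```text
pics
{'t': 0.0, 'joints': array([-1.34148471,  0.41796606, -0.0102945 ,  1.61415184,  0.00471135,
        1.1106752 , -0.05299709]), 'dq': array([-0.00183181,  0.00050394,  0.00025215, -0.00083858,  0.00051873,
        0.00042129, -0.0005108 ]), 'joint_efforts': array([-1.12070036e-04, -8.51238585e+01,  6.38953540e-01, -4.26002526e+01,
       -4.88671870e-02,  1.85986940e-02,  1.23297018e-04]), 'position': array([0.16716255, 0.60210035, 0.40403951]), 'tcp_rot': array([-4.24070487e-01, -3.11278167e+00,  1.84689610e-03]), 'force': array([-0.19045444,  0.2591587 ,  0.61842699]), 'moment': array([ 0.0106726 , -0.04487174, -0.01412879]), 'finger_force': 0.0, 'grip_width': 0.9992035088850447}
top [[445.37466711   0.         279.29797295]
 [  0.         445.37466711 206.47570384]
 [  0.           0.           1.        ]] [[-0.00837617 -0.99995613  0.0041919 ]
 [-0.98385731  0.00749178 -0.17879783]
 [ 0.17875858 -0.00562187 -0.98387691]] [0.0552615  0.56663922 1.68114178]
side [[465.93151085   0.         283.11771426]
 [  0.         465.93151085 206.55254029]
 [  0.           0.           1.        ]] [[ 0.96618246 -0.25763294 -0.0108038 ]
 [-0.15923572 -0.56316729 -0.81085547]
 [ 0.20281873  0.78515468 -0.58514673]] [-0.51289094  0.22189777  1.24029936]
```

View pics/top0.png

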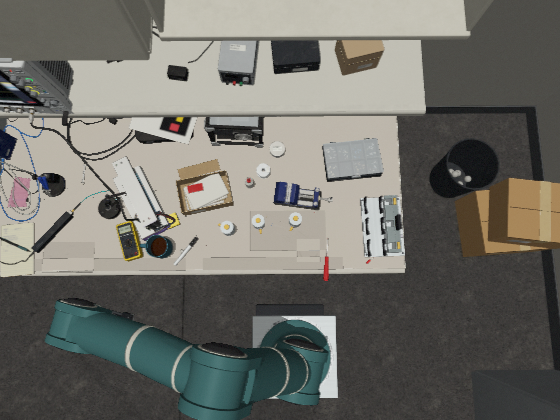

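View pics/side0.png

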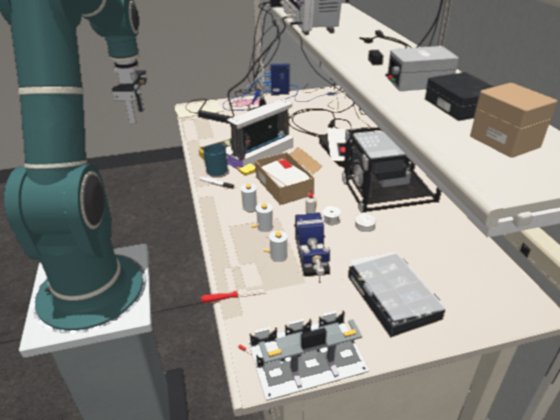

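The top view shows three cans at (227,228), (258,220) and (295,218), with the vice at (297,194), the carton at (205,190) and the mug at (157,246). The rack is at (382,226) with its comb end on the right. Next I'll take close crops and 3D points.

```bash
cat > h.py <<'E'
import numpy as np,cv2,pickle
def cloud(s):
    z=s["z_map"];v,u=np.mgrid[:z.shape[0],:z.shape[1]]
    K=s["mtx"];p=np.stack([(u-K[0,2])/K[0,0]*z,(v-K[1,2])/K[1,1]*z,z],-1)
    P=(p-s["t"])@s["R"]; P[z==0]=np.nan
    return P
def proj(s,X):
    c=np.atleast_2d(X)@s["R"].T+s["t"]; q=c@s["mtx"].T
    return q[:,:2]/q[:,2:]
E
python3 - <<'E'
from h import *
d=pickle.load(open("s0.pkl","rb"))
for n in d:
    P=cloud(d[n]); print(n)
    z=P[...,2]
    m=((z>0.03)&(z<0.2)&(P[...,0]>0.3)&(P[...,0]<0.8)&(np.abs(P[...,1])<0.6)).astype(np.uint8)
    k,l,st,c=cv2.connectedComponentsWithStats(m)
    for i in range(1,k):
        if st[i,4]>15:
            q=P[l==i]; print(c[i].round(),st[i,4],"min",q.min(0).round(3),"max",q.max(0).round(3),"med",np.median(q,0).round(3))
t=d["top"]["color"][:,:,::-1]; s=d["side"]["color"][:,:,::-1]
a=cv2.resize(t[185:275,350:415],None,fx=6,fy=6,interpolation=cv2.INTER_CUBIC)
b=cv2.resize(t[200:245,210:315],None,fx=4,fy=4,interpolation=cv2.INTER_CUBIC)
c=cv2.resize(s[300:405,230:380],None,fx=4,fy=4,interpolation=cv2.INTER_CUBIC)[:360,:400] if 0 else cv2.resize(s[170:270,225:300],None,fx=3,fy=3,interpolation=cv2.INTER_CUBIC)
o=np.zeros((545,800,3),np.uint8);o[:540,:390]=a;o[:180,390:390+410]=b[:, :410];o[185:485,390:615]=c
cv2.imwrite("pics/c0.png",o)
cv2.imwrite("pics/c1.png",cv2.resize(s[300:405,230:380],None,fx=5,fy=5,interpolation=cv2.INTER_CUBIC))
E
```

```text
top
[352. 163.] 1612 min [ 0.676 -0.359  0.031] max [ 0.8   -0.129  0.077] med [ 0.739 -0.236  0.058]
[203. 186.] 1981 min [0.542 0.232 0.03 ] max [0.748 0.452 0.104] med [0.644 0.347 0.066]
[148. 214.] 2183 min [0.373 0.442 0.03 ] max [0.73  0.6   0.199] med [0.523 0.542 0.093]
[263. 170.] 106 min [0.693 0.09  0.03 ] max [0.748 0.138 0.042] med [0.718 0.114 0.035]
[249. 182.] 68 min [0.652 0.153 0.033] max [0.687 0.185 0.095] med [0.664 0.168 0.058]
[296. 195.] 805 min [ 0.564 -0.155  0.03 ] max [0.662 0.071 0.099] med [ 0.606 -0.005  0.077]
[393. 223.] 703 min [ 0.384 -0.406  0.03 ] max [ 0.603 -0.348  0.138] med [ 0.492 -0.38   0.091]
[295. 219.] 152 min [ 0.491 -0.032  0.032] max [0.541 0.014 0.094] med [ 0.513 -0.008  0.078]
[258. 221.] 153 min [0.485 0.109 0.03 ] max [0.535 0.155 0.092] med [0.506 0.132 0.077]
[227. 228.] 156 min [0.461 0.227 0.032] max [0.509 0.277 0.092] med [0.483 0.249 0.077]
[365. 248.] 18 min [ 0.389 -0.283  0.031] max [ 0.424 -0.277  0.045] med [ 0.406 -0.28   0.036]
[138. 252.] 30 min [0.377 0.589 0.031] max [0.423 0.6   0.044] med [0.394 0.595 0.036]
s
[... 994 characters left out ...]
med [ 0.546 -0.291  0.04 ]
[296. 322.] 50 min [ 0.471 -0.282  0.03 ] max [ 0.507 -0.273  0.04 ] med [ 0.489 -0.278  0.035]
[308. 323.] 38 min [ 0.504 -0.295  0.03 ] max [ 0.522 -0.286  0.049] med [ 0.516 -0.292  0.036]
[309. 343.] 2249 min [ 0.376 -0.406  0.03 ] max [ 0.603 -0.345  0.134] med [ 0.482 -0.391  0.089]
[287. 328.] 32 min [ 0.458 -0.298  0.03 ] max [ 0.473 -0.289  0.048] med [ 0.462 -0.293  0.038]
[262. 330.] 48 min [ 0.389 -0.284  0.03 ] max [ 0.423 -0.275  0.04 ] med [ 0.406 -0.28   0.035]
[274. 332.] 43 min [ 0.422 -0.299  0.03 ] max [ 0.438 -0.286  0.048] med [ 0.432 -0.294  0.036]
[253. 337.] 37 min [ 0.374 -0.3    0.03 ] max [ 0.391 -0.289  0.049] med [ 0.379 -0.296  0.036]
```

View pics/c0.png

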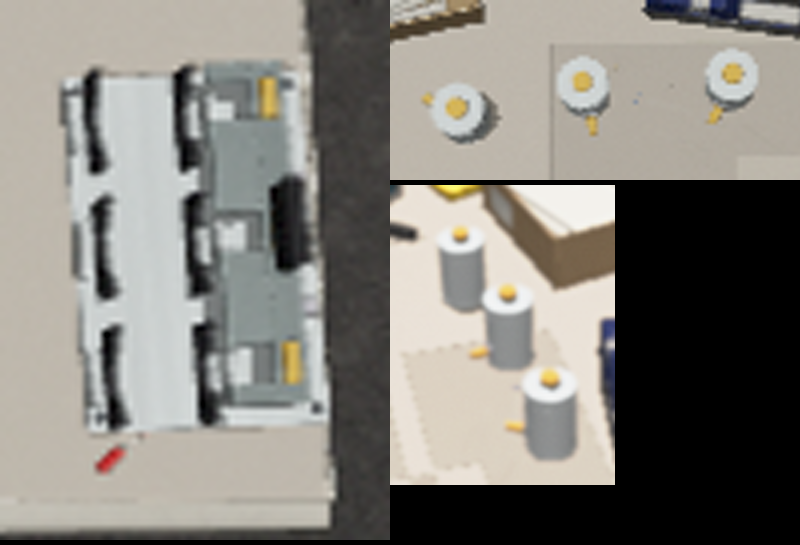

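View pics/c1.png

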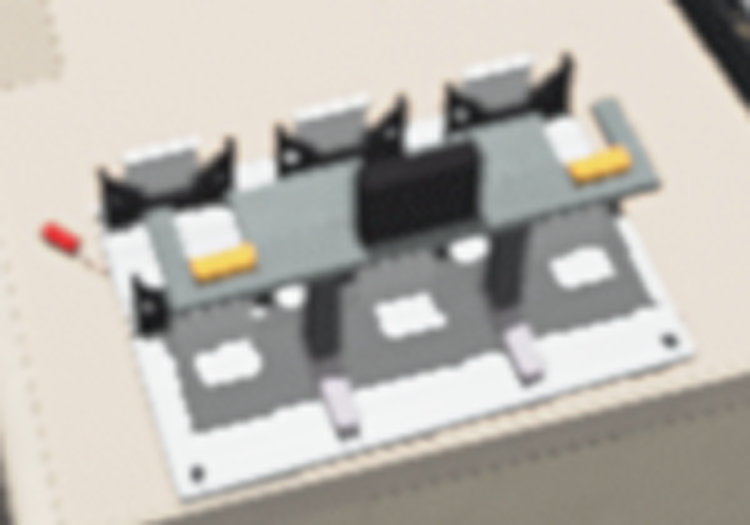

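The rack's x axis runs along about world −y. The comb grip is at (290,225) in the left crop. The ports of the two right-hand cans point toward the robot, and the left can's port points to +y. Now I'll get the exact numbers.

```bash
cat >> h.py <<'E'
def cans(s, z0=0.079):
    """standing cans: axis xy from the grey top ring, port azimuth from orange pixels below 35 mm"""
    P=cloud(s); x,y,z=P[...,0],P[...,1],P[...,2]
    hsv=cv2.cvtColor(s["color"],cv2.COLOR_RGB2HSV)
    org=(hsv[...,0]>12)&(hsv[...,0]<30)&(hsv[...,1]>130)&(hsv[...,2]>120)
    m=((z>.066)&(z<.1)&(x>.38)&(x<.555)&(y>-.25)&(y<.4)).astype(np.uint8)
    k,l,st,c=cv2.connectedComponentsWithStats(m); out=[]
    for i in range(1,k):
        if st[i,4]<40: continue
        q=P[l==i]; q=q[:,:2]; ctr,r=cv2.minEnclosingCircle(q.astype(np.float32)); ctr=np.array(ctr)
        dist=np.hypot(x-ctr[0],y-ctr[1])
        pm=org&(dist>.026)&(dist<.056)&(z<.04)&(z>.005); pp=P[pm]
        az=np.nan
        if len(pp): mm=pp[:,:2].mean(0)-ctr; az=np.degrees(np.arctan2(mm[1],mm[0]))
        out.append((ctr.round(4),round(r,4),q.mean(0).round(4),len(pp),round(float(az),1)))
    return out
E
python3 - <<'E'
from h import *
from scipy.optimize import least_squares
d=pickle.load(open("s0.pkl","rb"))
for n in d:
    print(n)
    for c in cans(d[n]): print(c)
    P=cloud(d[n]); x,y,z=P[...,0],P[...,1],P[...,2]
    box=(x>.33)&(x<.66)&(y<-.26)&(y>-.46)
    q=P[box&(z>.078)&(z<.095)][:,:2]
    r=cv2.minAreaRect(q.astype(np.float32)); print("plate",r)
    g=P[box&(z>.105)]; print("grip",g.min(0).round(3),g.max(0).round(3),cv2.minAreaRect(g[:,:2].astype(np.float32)))
    b=P[box&(z>.004)&(z<.014)][:,:2]; r=cv2.minAreaRect(b.astype(np.float32)); print("base",r,cv2.boxPoints(r).round(3).tolist())
    # stops at front
    for lo,hi in((.36,.44),(.44,.54),(.54,.61)):
        s=P[(x>lo)&(x<hi)&(y>-.285)&(y<-.26)&(z>.02)]; print("stop",len(s),s.mean(0).round(4),s[:,0].min().round(4),s[:,0].max().round(4))
E
```

```text
top
(array([ 0.5162, -0.0078]), 0.0259, array([ 0.5157, -0.0091]), 7, 155.3)
(array([0.5098, 0.1327]), 0.0254, array([0.5087, 0.1326]), 5, -170.4)
(array([0.4848, 0.252 ]), 0.0254, array([0.4844, 0.251 ]), 2, 64.0)
plate ((0.49380573630332947, -0.37614262104034424), (0.21824949979782104, 0.05156867206096649), 2.009371280670166)
grip [ 0.466 -0.399  0.106] [ 0.522 -0.383  0.138] ((0.49387434124946594, -0.3910980522632599), (0.0559382401406765, 0.01611236110329628), 1.003143548965454)
base ((0.4960979223251343, -0.34978458285331726), (0.17917689681053162, 0.32824599742889404), 89.7863540649414) [[0.3319999873638153, -0.4390000104904175], [0.6600000262260437, -0.4399999976158142], [0.6610000133514404, -0.26100000739097595], [0.3319999873638153, -0.25999999046325684]]
stop 23 [ 0.4063 -0.2798  0.034 ] 0.3888 0.4238
stop 18 [ 0.4904 -0.2773  0.0329] 0.4739 0.5059
stop 19 [ 0.5734 -0.2751  0.0328] 0.5563 0.5897
side
(array([0.4827, 0.2542]), 0.0287, array([0.4831, 0.2462]), 0, nan)
(array([0.5083, 0.1338]), 0.0282, array([0.5076, 0.128 ]), 6, -163.8)
(array([ 0.516 , -0.0097]), 0.0267, array([ 0.5144, -0.0141]), 4, 156.8)
plate ((0.4937047064304352, -0.3749193251132965), (0.21930427849292755, 0.05428408831357956), 1.9339700937271118)
grip [ 0.465 -0.399  0.105] [ 0.521 -0.382  0.134] ((0.49319732189178467, -0.39077070355415344), (0.05599987506866455, 0.016434989869594574), 1.4070860147476196)
base ((0.4944802224636078, -0.35066190361976624), (0.1795082986354828, 0.327576607465744), 89.87705993652344) [[0.33000001311302185, -0.4399999976158142], [0.6579999923706055, -0.4410000145435333], [0.6579999923706055, -0.26100000739097595], [0.3310000002384186, -0.26100000739097595]]
stop 92 [ 0.4054 -0.2805  0.0303] 0.3886 0.4234
stop 88 [ 0.4892 -0.2779  0.0305] 0.4711 0.5066
stop 91 [ 0.5759 -0.276   0.0312] 0.5461 0.6057
```

```bash
cat >> h.py <<'E'
def ray(s,u,v,h):
    K=s["mtx"]; c=-s["R"].T@s["t"]; r=s["R"].T@np.linalg.solve(K,[u,v,1.0])
    return c+r*(h-c[2])/r[2]
def ports(s,ctrs,h=.018):
    """port azimuth: saturation-weighted orange pixels in the ring 27..48 mm on plane z=h"""
    hsv=cv2.cvtColor(s["color"],cv2.COLOR_RGB2HSV).astype(float); out=[]
    for c in ctrs:
        u0,v0=proj(s,[[c[0],c[1],h]])[0].astype(int); acc=[]
        kn=proj(s,[[c[0],c[1],.083]])[0]
        for v in range(v0-22,v0+23):
            for u in range(u0-22,u0+23):
                p=ray(s,u,v,h)[:2]-c; r=np.hypot(*p)
                if .026<r<.05 and np.hypot(u-kn[0],v-kn[1])>6 and 10<hsv[v,u,0]<32 and hsv[v,u,1]>80: acc.append([*p,hsv[v,u,1]-60])
        if not acc: out.append(None); continue
        a=np.array(acc); m=(a[:,:2]*a[:,2:]).sum(0)/a[:,2].sum()
        out.append((len(a),round(np.degrees(np.arctan2(m[1],m[0])),1),round(np.hypot(*m),4)))
    return out
E
python3 - <<'E'
from h import *
d=pickle.load(open("s0.pkl","rb"))
C=[np.array(c) for c in((.5162,-.0085),(.5095,.1330),(.4842,.2525))]
for n in d: print(n,ports(d[n],C))
t=d["top"]
for uv in((360.8,198.3),(365,256.7),(362.9,227.5)): print(ray(t,*uv,.008).round(4))
E
```

```text
top [(10, np.float64(154.7), np.float64(0.0345)), (12, np.float64(-168.9), np.float64(0.034)), (6, np.float64(61.5), np.float64(0.0415))]
side [(17, np.float64(150.3), np.float64(0.0375)), (18, np.float64(-176.4), np.float64(0.035)), (11, np.float64(-30.1), np.float64(0.0463))]
[ 0.6056 -0.2761  0.008 ]
[ 0.3727 -0.2829  0.008 ]
[ 0.4878 -0.2796  0.008 ]
```

```bash
cat > plan.py <<'E'
"""rows in tool axes through waypoints of the grasp point: straight line + slerp, rounded, no drift"""
import numpy as np,json
from scipy.spatial.transform import Rotation as Ro, Slerp
from plant import status
G=np.array([0,0,.18]); YAW=np.radians(1.8)
RX=np.array([np.sin(YAW),-np.cos(YAW),0]); RY=np.array([np.cos(YAW),np.sin(YAW),0])
C2=np.array([.4915,-.3215,.048])
def here():
    o=status.get_obs(); R=Ro.from_rotvec(o["tcp_rot"]); return o["position"]+R.apply(G),R,o
def rot(z,y):
    z=np.array(z,float);z/=np.linalg.norm(z);y=np.array(y,float);y-=z*(y@z);y/=np.linalg.norm(y)
    return Ro.from_matrix(np.c_[np.cross(y,z),y,z])
def near(R,R0):  # half turn about tool z gives the same grasp: take the nearer one
    R2=R*Ro.from_euler('z',180,degrees=True)
    return min((R,R2),key=lambda r:(R0.inv()*r).magnitude())
def rows(wps,call=10,start=None):
    """wps: list of (p,R,n)"""
    p,R=start or here()[:2]; cp,cR=p-R.apply(G),R; out=[]
    for (tp,tR,n) in wps:
        p0,R0=p,R; S=Slerp([0,1],Ro.concatenate([R0,tR]))
        for i in range(1,n+1):
            q=p0+(np.array(tp)-p0)*i/n; Q=S(i/n); tcp=q-Q.apply(G)
            l=(cR.inv().apply(tcp-cp)/.03).round(2); r=((cR.inv()*Q).as_rotvec(degrees=True)/6).round(2)
            if max(abs(l).max(),abs(r).max())>1: print("OVER",i,l,r)
            l=l.clip(-1,1);r=r.clip(-1,1)
            cp=cp+cR.apply(l*.03); cR=cR*Ro.from_rotvec(r*6,degrees=True); out.append({"linear":(l+0).tolist(),"rot":(r+0).tolist()})
        p,R=np.array(tp),tR
    while len(out)%call: out.append({"linear":[0,0,0],"rot":[0,0,0]})
    for i in range(0,len(out),call): print(json.dumps(out[i:i+call],separators=(',',':')).replace('.0,',',').replace('.0]',']'))
def where():
    p,R,o=here(); M=R.as_matrix(); print("t",round(o["t"],2),"grasp",p.round(4),"z",M[:,2].round(3),"y",M[:,1].round(3),"q",o["joints"].round(2),"w",round(o["grip_width"]*94,1),"F",o["force"].round(1),"ff",round(float(o["finger_force"]),1))
E
python3 - <<'E'
from plan import *
p,R,o=here(); where()
D=[0,0,-1]
Rf=rot(D,RX)   # closing along rack x
Rm=rot(D,[np.cos(np.radians(5)),np.sin(np.radians(5)),0])
print(R.as_matrix()[:,1],Rf.as_matrix()[:,1])
rows([((.50,.15,.25),Rm,20),((.4937,-.391,.2),Rf,20)])
E
```

```text
t 0.1 grasp [0.1671 0.6019 0.2241] z [-0.    -0.001 -1.   ] y [ 0.268  0.964 -0.001] q [-1.34  0.42 -0.01  1.61  0.    1.11 -0.05] w 94.0 F [ 0.2 -0.2 -0.2] ff 0.0
[ 0.26752135  0.96355134 -0.0010698 ] [ 0.03141076 -0.99950656  0.        ]
[{"linear":[-0.74,-0.58,-0.04],"rot":[0,0,0.58]},{"linear":[-0.77,-0.53,-0.04],"rot":[0,0,0.58]},{"linear":[-0.8,-0.48,-0.05],"rot":[0,0,0.58]},{"linear":[-0.83,-0.44,-0.04],"rot":[0,0,0.58]},{"linear":[-0.85,-0.38,-0.04],"rot":[0,0,0.58]},{"linear":[-0.87,-0.33,-0.04],"rot":[0,0,0.57]},{"linear":[-0.9,-0.28,-0.05],"rot":[0,0,0.58]},{"linear":[-0.91,-0.23,-0.04],"rot":[0,0,0.58]},{"linear":[-0.92,-0.16,-0.04],"rot":[0,0,0.58]},{"linear":[-0.93,-0.12,-0.04],"rot":[0,0,0.58]}]
[{"linear":[-0.93,-0.05,-0.05],"rot":[0,0.01,0.58]},{"linear":[-0.94,0,-0.04],"rot":[0,0,0.58]},{"linear":[-0.93,0.06,-0.04],"rot":[0,0,0.58]},{"linear":[-0.93,0.11,-0.05],"rot":[-0.01,0,0.58]},{"linear":[-0.92,0.17,-0.04],"rot":[0,0,0.58]},{"linear":[-0.91,0.23,-0.04],"rot":[0,0,0.57]},{"linear":[-0.89,0.28,-0.05],"rot":[0,0,0.58]},{"linear":[-0.87,0.33,-0.04],"rot":[0,0,0.58]
[... 317 characters left out ...]
0,0.77]},{"linear":[-0.86,0.28,0.08],"rot":[0,0,0.78]},{"linear":[-0.83,0.34,0.08],"rot":[0,0,0.78]},{"linear":[-0.81,0.41,0.09],"rot":[0,0,0.77]},{"linear":[-0.77,0.47,0.08],"rot":[0,0,0.78]},{"linear":[-0.72,0.53,0.08],"rot":[0,0,0.78]}]
[{"linear":[-0.68,0.6,0.09],"rot":[0,0,0.77]},{"linear":[-0.64,0.64,0.08],"rot":[0,0,0.78]},{"linear":[-0.57,0.69,0.08],"rot":[0,0,0.78]},{"linear":[-0.52,0.74,0.09],"rot":[0,0,0.77]},{"linear":[-0.46,0.78,0.08],"rot":[0,0,0.78]},{"linear":[-0.39,0.81,0.08],"rot":[0,0,0.78]},{"linear":[-0.32,0.84,0.09],"rot":[0,0,0.77]},{"linear":[-0.26,0.87,0.08],"rot":[0,0,0.78]},{"linear":[-0.18,0.88,0.08],"rot":[0,0,0.78]},{"linear":[-0.12,0.89,0.08],"rot":[0,0,0.77]}]
```

Call:
servo_tool(increments=[{"linear":[-0.74,-0.58,-0.04],"rot":[0,0,0]},{"linear":[-0.74,-0.58,-0.04],"rot":[0,0,0]},{"linear":[-0.74,-0.58,-0.04],"rot":[0,0,0]},{"linear":[-0.74,-0.58,-0.04],"rot":[0,0,0]},{"linear":[-0.74,-0.58,-0.04],"rot":[0,0,0]},{"linear":[-0.74,-0.58,-0.04],"rot":[0,0,0]},{"linear":[-0.74,-0.58,-0.04],"rot":[0,0,0]},{"linear":[-0.74,-0.58,-0.04],"rot":[0,0,0]},{"linear":[-0.74,-0.58,-0.04],"rot":[0,0,0]},{"linear":[-0.74,-0.58,-0.04],"rot":[0,0,0]}], fingers=0.3, force=30)

```text
t: 1.35
position: [0.335, 0.3743, 0.4165]
tcp_rot: [-0.424, -3.113, 0.001]
force: [0.7, 0.7, -0.1]
grip_width: 0.697
finger_force: 0.0
```

Call:
servo_tool(increments=[{"linear":[-0.74,-0.58,-0.04],"rot":[0,0,1]},{"linear":[-0.8,-0.5,-0.04],"rot":[0,0,1]},{"linear":[-0.85,-0.41,-0.04],"rot":[0,0,1]},{"linear":[-0.89,-0.32,-0.04],"rot":[0,0,1]},{"linear":[-0.92,-0.22,-0.04],"rot":[0,0,1]},{"linear":[-0.93,-0.13,-0.04],"rot":[0,0,1]},{"linear":[-0.94,-0.03,-0.04],"rot":[0,0,1]},{"linear":[-0.94,0.07,-0.04],"rot":[0,0,1]},{"linear":[-0.92,0.17,-0.04],"rot":[0,0,1]},{"linear":[-0.9,0.26,-0.04],"rot":[0,0,1]}])

```text
t: 2.6
position: [0.5036, 0.1479, 0.4285]
tcp_rot: [-1.928, -2.48, 0.001]
force: [0.3, 0.3, 0.5]
grip_width: 0.699
finger_force: 0.0
```

Run:
```python
from plan import *
where(); Rf=rot([0,0,-1],RX)
Rf=near(Rf,here()[1])
rows([((.4937,-.392,.16),Rf,20),((.4937,-.392,.114),Rf,4)])
```

```text
t 2.6 grasp [0.5036 0.1479 0.2485] z [-0. -0. -1.] y [ 0.969  0.247 -0.   ] q [-0.72  0.23  0.43  1.85 -0.11  1.09  0.01] w 65.7 F [0.3 0.3 0.5] ff 0.0
[{"linear":[-0.87,-0.24,0.15],"rot":[0,0,-0.65]},{"linear":[-0.85,-0.29,0.15],"rot":[0,0,-0.64]},{"linear":[-0.83,-0.36,0.14],"rot":[0,0,-0.65]},{"linear":[-0.8,-0.41,0.15],"rot":[0,0,-0.64]},{"linear":[-0.77,-0.46,0.15],"rot":[0,0,-0.65]},{"linear":[-0.74,-0.51,0.15],"rot":[0,0,-0.65]},{"linear":[-0.7,-0.56,0.14],"rot":[0,0,-0.64]},{"linear":[-0.67,-0.61,0.15],"rot":[0,0,-0.65]},{"linear":[-0.62,-0.65,0.15],"rot":[0,0,-0.64]},{"linear":[-0.57,-0.69,0.15],"rot":[0,0,-0.65]}]
[{"linear":[-0.53,-0.73,0.15],"rot":[0,0,-0.64]},{"linear":[-0.48,-0.76,0.14],"rot":[0,0,-0.65]},{"linear":[-0.42,-0.8,0.15],"rot":[0,0,-0.65]},{"linear":[-0.37,-0.82,0.15],"rot":[0,0,-0.64]},{"linear":[-0.32,-0.84,0.15],"rot":[0,0,-0.65]},{"linear":[-0.25,-0.86,0.14],"rot":[0,0,-0.64]},{"linear":[-0.2,-0.88,0.15],"rot":[0,0,-0.65]},{"linear":[-0.14,-0.89,0.15],"rot":[0,0,-0.65]},{"linear":[-0.08,-0.9,0.15],"rot":[0,0,-0.64]},{"linear":[-0.01,-0.9,0.14],"rot":[0,0,-0.65]}]
[{"linear":[0,0,0.39],"rot":[0,0,0]},{"linear":[0,0,0.38],"rot":[0,0,0]},{"linear":[0,0,0.38],"rot":[0,0,0]},{"linear":[0,0,0.39],"rot":[0,0,0]},{"linear":[0,0,0],"rot":[0,0,0]},{"linear":[0,0,0],"rot":[0,0,0]},{"linear":[0,0,0],"rot":[0,0,0]},{"linear":[0,0,0],"rot":[0,0,0]},{"linear":[0,0,0],"rot":[0,0,0]},{"linear":[0,0,0],"rot":[0,0,0]}]
```

Run:
```python
from plan import *
Rf=rot([0,0,-1],RX)
rows([((.4937,-.392,.16),Rf,20)])
```

```text
[{"linear":[-0.87,-0.24,0.15],"rot":[0,0,0.85]},{"linear":[-0.88,-0.16,0.15],"rot":[0,0,0.86]},{"linear":[-0.9,-0.08,0.14],"rot":[0,0,0.85]},{"linear":[-0.9,0,0.15],"rot":[0,0,0.86]},{"linear":[-0.9,0.08,0.15],"rot":[0,0,0.85]},{"linear":[-0.88,0.16,0.15],"rot":[0,0,0.85]},{"linear":[-0.87,0.24,0.14],"rot":[0,0,0.86]},{"linear":[-0.84,0.32,0.15],"rot":[0,0,0.85]},{"linear":[-0.81,0.39,0.15],"rot":[0,0,0.86]},{"linear":[-0.78,0.46,0.15],"rot":[0,0,0.85]}]
[{"linear":[-0.73,0.53,0.15],"rot":[0,0,0.86]},{"linear":[-0.67,0.59,0.14],"rot":[0,0,0.85]},{"linear":[-0.63,0.65,0.15],"rot":[0,0,0.85]},{"linear":[-0.56,0.7,0.15],"rot":[0,0,0.86]},{"linear":[-0.5,0.75,0.15],"rot":[0,0,0.85]},{"linear":[-0.43,0.79,0.14],"rot":[0,0,0.86]},{"linear":[-0.36,0.83,0.15],"rot":[0,0,0.85]},{"linear":[-0.28,0.85,0.15],"rot":[0,0,0.85]},{"linear":[-0.2,0.88,0.15],"rot":[0,0,0.86]},{"linear":[-0.13,0.89,0.14],"rot":[0,0,0.85]}]
```

Call:
servo_tool(increments=[{"linear":[-0.87,-0.24,0.15],"rot":[0,0,0.85]},{"linear":[-0.88,-0.16,0.15],"rot":[0,0,0.86]},{"linear":[-0.9,-0.08,0.14],"rot":[0,0,0.85]},{"linear":[-0.9,0,0.15],"rot":[0,0,0.86]},{"linear":[-0.9,0.08,0.15],"rot":[0,0,0.85]},{"linear":[-0.88,0.16,0.15],"rot":[0,0,0.85]},{"linear":[-0.87,0.24,0.14],"rot":[0,0,0.86]},{"linear":[-0.84,0.32,0.15],"rot":[0,0,0.85]},{"linear":[-0.81,0.39,0.15],"rot":[0,0,0.86]},{"linear":[-0.78,0.46,0.15],"rot":[0,0,0.85]}])

```text
t: 3.85
position: [0.4991, -0.1232, 0.384]
tcp_rot: [2.812, 1.399, -0.0]
force: [0.6, 0.0, -0.2]
grip_width: 0.697
finger_force: 0.0
```

Call:
servo_tool(increments=[{"linear":[-0.73,0.53,0.15],"rot":[0,0,0.86]},{"linear":[-0.67,0.59,0.14],"rot":[0,0,0.85]},{"linear":[-0.63,0.65,0.15],"rot":[0,0,0.85]},{"linear":[-0.56,0.7,0.15],"rot":[0,0,0.86]},{"linear":[-0.5,0.75,0.15],"rot":[0,0,0.85]},{"linear":[-0.43,0.79,0.14],"rot":[0,0,0.86]},{"linear":[-0.36,0.83,0.15],"rot":[0,0,0.85]},{"linear":[-0.28,0.85,0.15],"rot":[0,0,0.85]},{"linear":[-0.2,0.88,0.15],"rot":[0,0,0.86]},{"linear":[-0.13,0.89,0.14],"rot":[0,0,0.85]}])

```text
t: 5.1
position: [0.4946, -0.3931, 0.3397]
tcp_rot: [3.141, 0.046, -0.0]
force: [0.2, 0.6, 0.4]
grip_width: 0.703
finger_force: 0.0
```

```bash
python3 -c "
from plan import *
where()"
```

```text
t 5.1 grasp [ 0.4946 -0.3932  0.1597] z [-0. -0. -1.] y [ 0.03 -1.    0.  ] q [ 0.03  0.64  0.85  1.68 -0.54  1.07 -0.49] w 66.0 F [0.2 0.6 0.4] ff 0.0
```

Call:
servo_tool(increments=[{"linear":[0,0,0.38],"rot":[0,0,0]},{"linear":[0,0,0.38],"rot":[0,0,0]},{"linear":[0,0,0.38],"rot":[0,0,0]},{"linear":[0,0,0.38],"rot":[0,0,0]},{"linear":[0,0,0],"rot":[0,0,0]},{"linear":[0,0,0],"rot":[0,0,0]},{"linear":[0,0,0],"rot":[0,0,0]},{"linear":[0,0,0],"rot":[0,0,0]},{"linear":[0,0,0],"rot":[0,0,0]},{"linear":[0,0,0],"rot":[0,0,0]}])

```text
t: 6.35
position: [0.4951, -0.3914, 0.2947]
tcp_rot: [3.141, 0.055, 0.0]
force: [-0.2, 0.2, -0.1]
grip_width: 0.701
finger_force: 0.0
```

Call:
servo_tool(increments=[{"linear":[0,0,0],"rot":[0,0,0]},{"linear":[0,0,0],"rot":[0,0,0]},{"linear":[0,0,0],"rot":[0,0,0]},{"linear":[0,0,0],"rot":[0,0,0]},{"linear":[0,0,0],"rot":[0,0,0]},{"linear":[0,0,0],"rot":[0,0,0]},{"linear":[0,0,0],"rot":[0,0,0]},{"linear":[0,0,0],"rot":[0,0,0]},{"linear":[0,0,0],"rot":[0,0,0]},{"linear":[0,0,0],"rot":[0,0,0]}], fingers=1, force=12)

```text
t: 7.6
position: [0.4951, -0.3913, 0.2946]
tcp_rot: [-3.141, -0.055, 0.0]
force: [-0.6, 1.7, 0.6]
grip_width: 0.148
finger_force: 12.0
```

Call:
servo_tool(increments=[{"linear":[0,0.1,0],"rot":[0,0,0]},{"linear":[0,0.1,0],"rot":[0,0,0]},{"linear":[0,0.1,0],"rot":[0,0,0]},{"linear":[0,0.1,0],"rot":[0,0,0]},{"linear":[0,0.1,0],"rot":[0,0,0]},{"linear":[0,0.1,0],"rot":[0,0,0]},{"linear":[0,0.1,0],"rot":[0,0,0]},{"linear":[0,0.1,0],"rot":[0,0,0]},{"linear":[0,0.1,0],"rot":[0,0,0]},{"linear":[0,0,0],"rot":[0,0,0]}])

```text
t: 8.85
position: [0.496, -0.4187, 0.2946]
tcp_rot: [3.14, 0.054, 0.0]
force: [1.2, -1.7, -2.8]
grip_width: 0.148
finger_force: 12.0
```

Call:
servo_tool(increments=[{"linear":[0,0.03,0],"rot":[0,0,0]},{"linear":[0,0.03,0],"rot":[0,0,0]},{"linear":[0,0.03,0],"rot":[0,0,0]},{"linear":[0,0.03,0],"rot":[0,0,0]},{"linear":[0,0.03,0],"rot":[0,0,0]},{"linear":[0,0.03,0],"rot":[0,0,0]},{"linear":[0,0.03,0],"rot":[0,0,0]},{"linear":[0,0.03,0],"rot":[0,0,0]},{"linear":[0,0.03,0],"rot":[0,0,0]},{"linear":[0,0.03,0],"rot":[0,0,0]}])

```text
t: 10.1
position: [0.4965, -0.4253, 0.2944]
tcp_rot: [-3.135, -0.057, 0.002]
force: [-8.3, 23.5, 16.6]
grip_width: 0.253
finger_force: 12.0
```

```bash
cat >> plan.py <<'E'
def Rgrasp(az,al):   # port azimuth, tool below horizontal by al (deg)
    u=np.array([np.cos(np.radians(az)),np.sin(np.radians(az)),0]); a=np.radians(al)
    return rot(-u*np.cos(a)-np.array([0,0,1])*np.sin(a),np.cross([0,0,1],u))
def Rplace(al):
    a=np.radians(al); return rot(RX*np.sin(a)-np.array([0,0,1])*np.cos(a),RY)
E
python3 - <<'E'
from plan import *
from h import *
from plant import optics
for n in("top","side"):
    s=optics.snapshot(n); pickle.dump(s,open(n+"1.pkl","wb"))
    c=cans(s); print(n,[x[0].tolist() for x in c], ports(s,[np.array(v) for v in((.5162,-.0085),(.5095,.1330),(.4842,.2525))]))
where()
p,R,_=here(); Rg=Rgrasp(153,45); z=Rg.as_matrix()[:,2]
c=np.array([.516,-.0085,.042])
up=np.array([.495,-.42,.25])
print("to pregrasp"); rows([(c-z*.10+[0,0,.06],Rg,30)],start=(up,R))
print("n",(R.inv()*Rg).as_rotvec(degrees=True))
E
```

```text
top [[0.5158, -0.0098], [0.5095, 0.134], [0.4342, 0.2215]] [(10, np.float64(154.7), np.float64(0.0345)), (12, np.float64(-168.9), np.float64(0.034)), (18, np.float64(-161.1), np.float64(0.039))]
side [[0.4308, 0.2214], [0.5047, 0.134], [0.5145, -0.0085]] [(17, np.float64(150.3), np.float64(0.0375)), (18, np.float64(-176.5), np.float64(0.035)), (11, np.float64(-29.7), np.float64(0.0463))]
t 10.2 grasp [ 0.4963 -0.4242  0.1144] z [-0.001  0.006 -1.   ] y [ 0.037 -0.999 -0.006] q [ 0.13  0.72  0.8   1.65 -0.59  1.03 -0.42] w 23.9 F [-8.1 23.3 15.7] ff 12.0
to pregrasp
[{"linear":[-0.18,-0.54,0.09],"rot":[-0.07,0.25,0.15]},{"linear":[-0.19,-0.53,0.09],"rot":[-0.06,0.24,0.16]},{"linear":[-0.21,-0.54,0.08],"rot":[-0.07,0.25,0.15]},{"linear":[-0.21,-0.53,0.08],"rot":[-0.06,0.24,0.15]},{"linear":[-0.22,-0.54,0.07],"rot":[-0.07,0.25,0.15]},{"linear":[-0.23,-0.53,0.07],"rot":[-0.06,0.24,0.16]},{"linear":[-0.24,-0.54,0.06],"rot":[-0.07,0.25,0.15]},{"linear":[-0.26,-0.53,0.05],"rot":[-0.06,0.24,0.15]},{"linear":[-0.25,-0.53,0.06],"rot":[-0.07,0.25,0.15]},{"linear":[-0.27,-0.53,0.04],"rot":[-0.06
[... 441 characters left out ...]
{"linear":[-0.34,-0.51,-0.02],"rot":[-0.07,0.24,0.16]},{"linear":[-0.35,-0.5,-0.03],"rot":[-0.06,0.25,0.15]}]
[{"linear":[-0.35,-0.51,-0.04],"rot":[-0.07,0.24,0.15]},{"linear":[-0.36,-0.5,-0.04],"rot":[-0.06,0.25,0.15]},{"linear":[-0.36,-0.49,-0.06],"rot":[-0.07,0.24,0.16]},{"linear":[-0.37,-0.49,-0.06],"rot":[-0.07,0.25,0.15]},{"linear":[-0.38,-0.49,-0.07],"rot":[-0.06,0.24,0.15]},{"linear":[-0.38,-0.48,-0.08],"rot":[-0.07,0.25,0.15]},{"linear":[-0.39,-0.48,-0.09],"rot":[-0.06,0.24,0.16]},{"linear":[-0.39,-0.47,-0.1],"rot":[-0.07,0.25,0.15]},{"linear":[-0.39,-0.47,-0.1],"rot":[-0.06,0.24,0.15]},{"linear":[-0.4,-0.47,-0.12],"rot":[-0.07,0.25,0.15]}]
n [-11.73905536  44.16287565  27.44541167]
```

```bash
cat >> plan.py <<'E'
def seq(steps,start=None):
    """steps: ('r',R,n) pivot about grasp point; ('p',p,n) straight shift; prints one constant row each, simulated with rounding"""
    p,R=start or here()[:2]
    for k,v,n in steps:
        if k=='r':
            w=(R.inv()*v).as_rotvec(degrees=True)/6/n; w=w.round(2); S=Ro.from_rotvec(w*6,degrees=True)
            l=((G-S.apply(G))/.03).round(2)
            for _ in range(n): p=p-R.apply(G)+R.apply(l*.03); R=R*S; p=p+R.apply(G)
        else:
            w=np.zeros(3); l=(R.inv().apply(np.array(v)-p)/.03/n).round(2); p=p+R.apply(l*.03*n)
        bad="  OVER" if max(abs(l).max(),abs(w).max())>1 else ""
        print(n,"x lin",l.tolist(),"rot",w.tolist(),"->",p.round(3),bad)
E
python3 - <<'E'
from plan import *
from h import *
from plant import optics
for n in("top","side"):
    s=pickle.load(open(n+"1.pkl","rb")); print(n,ports(s,[np.array((.4335,.2215))]))
p,R,_=here(); Rg=Rgrasp(153,45); z=Rg.as_matrix()[:,2]; c=np.array([.5155,-.009,.042])
seq([('p',[.496,-.41,.25],5),('r',Rg,10),('p',c-z*.10+[0,0,.06],20),('p',c-z*.10,3)])
E
```

```text
top [(7, np.float64(62.4), np.float64(0.0408))]
side [None]
5 x lin [0.0, -0.1, -0.9] rot [0.0, 0.0, 0.0] -> [ 0.496 -0.41   0.249] 
10 x lin [-0.46, -0.14, 0.02] rot [-0.2, 0.74, 0.46] -> [ 0.497 -0.409  0.249] 
20 x lin [-0.37, -0.61, -0.19] rot [0.0, 0.0, 0.0] -> [0.453 0.025 0.171] 
3 x lin [-0.46, 0.02, 0.46] rot [0.0, 0.0, 0.0] -> [0.452 0.023 0.113]
```

Call:
servo_tool(increments=[{"linear":[0,0,0],"rot":[0,0,0]},{"linear":[0,0,0],"rot":[0,0,0]},{"linear":[0,0,0],"rot":[0,0,0]},{"linear":[0,0,0],"rot":[0,0,0]},{"linear":[0,0,0],"rot":[0,0,0]},{"linear":[0,0,-0.9],"rot":[0,0,0]},{"linear":[0,0,-0.9],"rot":[0,0,0]},{"linear":[0,-0.1,-0.9],"rot":[0,0,0]},{"linear":[0,-0.2,-0.9],"rot":[0,0,0]},{"linear":[0,-0.2,-0.9],"rot":[0,0,0]}], fingers=0.26, force=30)

```text
t: 11.45
position: [0.4957, -0.4122, 0.4305]
tcp_rot: [3.141, 0.055, 0.0]
force: [-0.5, 0.1, -0.1]
grip_width: 0.739
finger_force: 0.0
```

Call:
servo_tool(increments=[{"linear":[-0.46,-0.14,0.02],"rot":[-0.2,0.74,0.46]},{"linear":[-0.46,-0.14,0.02],"rot":[-0.2,0.74,0.46]},{"linear":[-0.46,-0.14,0.02],"rot":[-0.2,0.74,0.46]},{"linear":[-0.46,-0.14,0.02],"rot":[-0.2,0.74,0.46]},{"linear":[-0.46,-0.14,0.02],"rot":[-0.2,0.74,0.46]},{"linear":[-0.46,-0.14,0.02],"rot":[-0.2,0.74,0.46]},{"linear":[-0.46,-0.14,0.02],"rot":[-0.2,0.74,0.46]},{"linear":[-0.46,-0.14,0.02],"rot":[-0.2,0.74,0.46]},{"linear":[-0.46,-0.14,0.02],"rot":[-0.2,0.74,0.46]},{"linear":[-0.46,-0.14,0.02],"rot":[-0.2,0.74,0.46]}])

```text
t: 12.7
position: [0.3885, -0.3587, 0.3781]
tcp_rot: [2.722, -0.599, 1.034]
force: [0.5, 0.2, -0.8]
grip_width: 0.739
finger_force: 0.0
```

Run:
```python
from plan import *
where()
p,R,_=here(); Rg=Rgrasp(153,45); z=Rg.as_matrix()[:,2]; c=np.array([.5155,-.009,.042])
seq([('p',c-z*.10+[0,0,.06],20),('r',Rg,1),('p',c-z*.10,3)])
```

```text
t 12.7 grasp [ 0.4962 -0.4114  0.2439] z [ 0.599 -0.293 -0.745] y [-0.425 -0.905  0.014] q [ 0.23  0.19  0.56  2.12 -1.14  0.32 -0.25] w 69.5 F [ 0.5  0.2 -0.8] ff 0.0
20 x lin [-0.35, -0.63, -0.17] rot [0.0, 0.0, 0.0] -> [0.453 0.025 0.175] 
1 x lin [-0.33, -0.07, 0.01] rot [-0.11, 0.53, 0.32] -> [0.453 0.025 0.175] 
3 x lin [-0.48, 0.02, 0.49] rot [0.0, 0.0, 0.0] -> [0.453 0.023 0.113]
```

Call:
servo_tool(increments=[{"linear":[-0.35,-0.63,-0.17],"rot":[0,0,0]},{"linear":[-0.35,-0.63,-0.17],"rot":[0,0,0]},{"linear":[-0.35,-0.63,-0.17],"rot":[0,0,0]},{"linear":[-0.35,-0.63,-0.17],"rot":[0,0,0]},{"linear":[-0.35,-0.63,-0.17],"rot":[0,0,0]},{"linear":[-0.35,-0.63,-0.17],"rot":[0,0,0]},{"linear":[-0.35,-0.63,-0.17],"rot":[0,0,0]},{"linear":[-0.35,-0.63,-0.17],"rot":[0,0,0]},{"linear":[-0.35,-0.63,-0.17],"rot":[0,0,0]},{"linear":[-0.35,-0.63,-0.17],"rot":[0,0,0]}])

```text
t: 13.95
position: [0.3934, -0.2146, 0.3489]
tcp_rot: [2.77, -0.595, 0.994]
force: [-0.8, -0.4, -0.4]
grip_width: 0.746
finger_force: 0.0
```

Call:
servo_tool(increments=[{"linear":[-0.35,-0.63,-0.17],"rot":[0,0,0]},{"linear":[-0.35,-0.63,-0.17],"rot":[0,0,0]},{"linear":[-0.35,-0.63,-0.17],"rot":[0,0,0]},{"linear":[-0.35,-0.63,-0.17],"rot":[0,0,0]},{"linear":[-0.35,-0.63,-0.17],"rot":[0,0,0]},{"linear":[-0.35,-0.63,-0.17],"rot":[0,0,0]},{"linear":[-0.35,-0.63,-0.17],"rot":[0,0,0]},{"linear":[-0.35,-0.63,-0.17],"rot":[0,0,0]},{"linear":[-0.35,-0.63,-0.17],"rot":[0,0,0]},{"linear":[-0.35,-0.63,-0.17],"rot":[0,0,0]}])

```text
t: 15.2
position: [0.4351, -0.0528, 0.3067]
tcp_rot: [2.873, -0.586, 0.903]
force: [-0.0, -0.3, -0.0]
grip_width: 0.74
finger_force: 0.0
```

Run:
```python
from plan import *
where()
p,R,_=here()
for al in(45,55):
    Rg=Rgrasp(153,al); z=Rg.as_matrix()[:,2]; c=np.array([.5155,-.009,.042])
    seq([('r',Rg,5),('p',c-z*.10,5),('p',c,10)])
```

```text
t 15.2 grasp [ 0.5316 -0.0853  0.1583] z [ 0.536 -0.181 -0.824] y [-0.379 -0.924 -0.044] q [-1.09  0.35  1.25  2.36 -1.19  0.19 -0.8 ] w 69.6 F [-0.  -0.3 -0. ] ff 0.0
5 x lin [-0.23, -0.11, 0.01] rot [-0.17, 0.36, 0.07] -> [ 0.532 -0.085  0.157] 
5 x lin [-0.77, -0.4, -0.36] rot [0.0, 0.0, 0.0] -> [0.453 0.023 0.114] 
10 x lin [-0.0, -0.0, 0.34] rot [0.0, 0.0, 0.0] -> [ 0.517 -0.01   0.042] 
5 x lin [-0.01, -0.1, 0.0] rot [-0.16, 0.02, 0.08] -> [ 0.532 -0.085  0.159] 
5 x lin [-0.71, -0.41, -0.22] rot [0.0, 0.0, 0.0] -> [0.465 0.017 0.125] 
10 x lin [-0.0, 0.0, 0.33] rot [0.0, 0.0, 0.0] -> [ 0.515 -0.008  0.043]
```

Run:
```python
from plan import *
D=[0,0,-1]; a=np.radians
Y=lambda d:[np.cos(a(d)),np.sin(a(d)),0]
W=rot([0,-1,-1],[1,0,0])
R0=here()[1]
seq([('p',[.58,-.12,.29],5),('r',rot(D,Y(-85)),5),('r',rot(D,Y(-30)),10),('r',rot([0,-.35,-1],Y(0)),10),('r',W,10)])
```

```text
5 x lin [0.82, 0.05, -0.51] rot [0.0, 0.0, 0.0] -> [ 0.581 -0.12   0.29 ] 
5 x lin [0.72, 0.08, 0.04] rot [0.19, -1.14, -0.91] -> [ 0.581 -0.119  0.291]   OVER
10 x lin [0.0, 0.0, 0.0] rot [0.0, -0.0, -0.92] -> [ 0.581 -0.119  0.291] 
10 x lin [0.19, -0.06, 0.0] rot [-0.08, -0.31, -0.49] -> [ 0.579 -0.119  0.292] 
10 x lin [0.27, 0.0, 0.01] rot [-0.0, -0.43, -0.0] -> [ 0.579 -0.12   0.291]
```

Call:
servo_tool(increments=[{"linear":[0.82,0.05,-0.51],"rot":[0,0,0]},{"linear":[0.82,0.05,-0.51],"rot":[0,0,0]},{"linear":[0.82,0.05,-0.51],"rot":[0,0,0]},{"linear":[0.82,0.05,-0.51],"rot":[0,0,0]},{"linear":[0.82,0.05,-0.51],"rot":[0,0,0]},{"linear":[0.6,0.07,0.03],"rot":[0.16,-0.95,-0.76]},{"linear":[0.6,0.07,0.03],"rot":[0.16,-0.95,-0.76]},{"linear":[0.6,0.07,0.03],"rot":[0.16,-0.95,-0.76]},{"linear":[0.6,0.07,0.03],"rot":[0.16,-0.95,-0.76]},{"linear":[0.6,0.07,0.03],"rot":[0.16,-0.95,-0.76]}])

```text
t: 16.45
position: [0.5439, -0.102, 0.4209]
tcp_rot: [3.134, -0.003, 0.174]
force: [-0.1, 1.4, 0.7]
grip_width: 0.744
finger_force: 0.0
```

Call:
servo_tool(increments=[{"linear":[0.6,0.07,0.03],"rot":[0.16,-0.95,-0.76]},{"linear":[0,0,0],"rot":[0,0,-1]},{"linear":[0,0,0],"rot":[0,0,-1]},{"linear":[0,0,0],"rot":[0,0,-1]},{"linear":[0,0,0],"rot":[0,0,-1]},{"linear":[0,0,0],"rot":[0,0,-1]},{"linear":[0,0,0],"rot":[0,0,-1]},{"linear":[0,0,0],"rot":[0,0,-1]},{"linear":[0,0,0],"rot":[0,0,-1]},{"linear":[0,0,0],"rot":[0,0,-1]}])

```text
t: 17.7
position: [0.5614, -0.1037, 0.4218]
tcp_rot: [-2.739, -1.536, -0.026]
force: [-0.8, -0.0, -0.0]
grip_width: 0.74
finger_force: 0.0
```

Run:
```python
from plan import *
where()
W=rot([0,-1,-1],[1,0,0])
seq([('r',rot([0,-.4,-1],[1,0,0]),10),('r',W,10)])
```

```text
t 17.7 grasp [ 0.5639 -0.102   0.2418] z [ 0.014  0.009 -1.   ] y [ 0.853 -0.522  0.007] q [-0.37  0.35  0.63  1.75 -0.24  1.1  -0.21] w 69.5 F [-0.8 -0.  -0. ] ff 0.0
10 x lin [0.23, -0.06, 0.0] rot [-0.09, -0.37, -0.52] -> [ 0.565 -0.102  0.243] 
10 x lin [0.24, 0.0, 0.0] rot [-0.0, -0.38, 0.0] -> [ 0.565 -0.101  0.244]
```

Call:
servo_tool(increments=[{"linear":[0.23,-0.06,0],"rot":[-0.09,-0.37,-0.52]},{"linear":[0.23,-0.06,0],"rot":[-0.09,-0.37,-0.52]},{"linear":[0.23,-0.06,0],"rot":[-0.09,-0.37,-0.52]},{"linear":[0.23,-0.06,0],"rot":[-0.09,-0.37,-0.52]},{"linear":[0.23,-0.06,0],"rot":[-0.09,-0.37,-0.52]},{"linear":[0.23,-0.06,0],"rot":[-0.09,-0.37,-0.52]},{"linear":[0.23,-0.06,0],"rot":[-0.09,-0.37,-0.52]},{"linear":[0.23,-0.06,0],"rot":[-0.09,-0.37,-0.52]},{"linear":[0.23,-0.06,0],"rot":[-0.09,-0.37,-0.52]},{"linear":[0.23,-0.06,0],"rot":[-0.09,-0.37,-0.52]}])

```text
t: 18.95
position: [0.5648, -0.0345, 0.4101]
tcp_rot: [2.012, 2.009, -0.393]
force: [-0.2, 0.7, 0.1]
grip_width: 0.741
finger_force: 0.0
```

Call:
servo_tool(increments=[{"linear":[0.24,0,0],"rot":[0,-0.38,0]},{"linear":[0.24,0,0],"rot":[0,-0.38,0]},{"linear":[0.24,0,0],"rot":[0,-0.38,0]},{"linear":[0.24,0,0],"rot":[0,-0.38,0]},{"linear":[0.24,0,0],"rot":[0,-0.38,0]},{"linear":[0.24,0,0],"rot":[0,-0.38,0]},{"linear":[0.24,0,0],"rot":[0,-0.38,0]},{"linear":[0.24,0,0],"rot":[0,-0.38,0]},{"linear":[0.24,0,0],"rot":[0,-0.38,0]},{"linear":[0.24,0,0],"rot":[0,-0.38,0]}])

```text
t: 20.2
position: [0.565, 0.0253, 0.3722]
tcp_rot: [1.764, 1.758, -0.729]
force: [-0.4, -0.0, -0.0]
grip_width: 0.74
finger_force: 0.0
```

```bash
cat >> plan.py <<'E'
FLIP=Ro.from_euler('z',180,degrees=True)
def Rg(az,al): return Rgrasp(az,al)*FLIP    # wrist sign used throughout
def Rp(al): return Rplace(al)*FLIP
E
python3 - <<'E'
from plan import *
where()
g=Rg(153,45); z=g.as_matrix()[:,2]; c=np.array([.5155,-.009,.042])
seq([('p',c-z*.10+[0,0,.06],5),('r',g,15),('p',c-z*.10,3)])
E
```

```text
t 20.2 grasp [ 0.5647 -0.1019  0.2448] z [-0.002 -0.707 -0.708] y [ 1.    -0.003  0.001] q [-0.81  0.5   0.71  1.82  0.51  1.11 -0.41] w 69.6 F [-0.4 -0.  -0. ] ff 0.0
5 x lin [0.93, -0.75, -0.25] rot [0.0, 0.0, 0.0] -> [0.453 0.024 0.173] 
15 x lin [-0.01, -0.31, 0.01] rot [-0.5, -0.0, -0.5] -> [0.455 0.024 0.173] 
3 x lin [0.48, -0.02, 0.46] rot [0.0, 0.0, 0.0] -> [0.453 0.023 0.113]
```

Call:
servo_tool(increments=[{"linear":[0.93,-0.75,-0.25],"rot":[0,0,0]},{"linear":[0.93,-0.75,-0.25],"rot":[0,0,0]},{"linear":[0.93,-0.75,-0.25],"rot":[0,0,0]},{"linear":[0.93,-0.75,-0.25],"rot":[0,0,0]},{"linear":[0.93,-0.75,-0.25],"rot":[0,0,0]},{"linear":[-0.01,-0.31,0.01],"rot":[-0.5,0,-0.5]},{"linear":[-0.01,-0.31,0.01],"rot":[-0.5,0,-0.5]},{"linear":[-0.01,-0.31,0.01],"rot":[-0.5,0,-0.5]},{"linear":[-0.01,-0.31,0.01],"rot":[-0.5,0,-0.5]},{"linear":[-0.01,-0.31,0.01],"rot":[-0.5,0,-0.5]}])

```text
t: 21.45
position: [0.4072, 0.142, 0.3006]
tcp_rot: [1.377, 2.008, -0.566]
force: [1.0, -0.2, 0.4]
grip_width: 0.737
finger_force: 0.0
```

Call:
servo_tool(increments=[{"linear":[-0.01,-0.31,0.01],"rot":[-0.5,0,-0.5]},{"linear":[-0.01,-0.31,0.01],"rot":[-0.5,0,-0.5]},{"linear":[-0.01,-0.31,0.01],"rot":[-0.5,0,-0.5]},{"linear":[-0.01,-0.31,0.01],"rot":[-0.5,0,-0.5]},{"linear":[-0.01,-0.31,0.01],"rot":[-0.5,0,-0.5]},{"linear":[-0.01,-0.31,0.01],"rot":[-0.5,0,-0.5]},{"linear":[-0.01,-0.31,0.01],"rot":[-0.5,0,-0.5]},{"linear":[-0.01,-0.31,0.01],"rot":[-0.5,0,-0.5]},{"linear":[-0.01,-0.31,0.01],"rot":[-0.5,0,-0.5]},{"linear":[-0.01,-0.31,0.01],"rot":[-0.5,0,-0.5]}])

```text
t: 22.7
position: [0.3404, 0.08, 0.3004]
tcp_rot: [0.542, 2.305, -0.22]
force: [0.7, 0.0, 1.1]
grip_width: 0.737
finger_force: 0.0
```

Run:
```python
from plan import *
where()
g=Rg(153,45); z=g.as_matrix()[:,2]; c=np.array([.5155,-.009,.042])
seq([('r',g,3),('p',c-z*.10,7),('p',c,10)])
```

```text
t 22.7 grasp [0.4546 0.0238 0.1731] z [ 0.634 -0.312 -0.707] y [0.445 0.896 0.003] q [-1.22  0.05  0.69  2.53  1.46  0.61 -0.71] w 69.3 F [0.7 0.  1.1] ff 0.0
3 x lin [-0.0, 0.02, 0.0] rot [0.03, -0.0, 0.02] -> [0.455 0.024 0.173] 
7 x lin [0.21, -0.01, 0.2] rot [0.0, 0.0, 0.0] -> [0.452 0.023 0.112] 
10 x lin [-0.0, 0.0, 0.33] rot [0.0, 0.0, 0.0] -> [ 0.515 -0.009  0.042]
```

Call:
servo_tool(increments=[{"linear":[0.21,-0.01,0.2],"rot":[0,0,0]},{"linear":[0.21,-0.01,0.2],"rot":[0,0,0]},{"linear":[0.21,-0.01,0.2],"rot":[0,0,0]},{"linear":[0.21,-0.01,0.2],"rot":[0,0,0]},{"linear":[0.21,-0.01,0.2],"rot":[0,0,0]},{"linear":[0.21,-0.01,0.2],"rot":[0,0,0]},{"linear":[0.21,-0.01,0.2],"rot":[0,0,0]},{"linear":[0,0,0],"rot":[0,0,0]},{"linear":[0,0,0],"rot":[0,0,0]},{"linear":[0,0,0],"rot":[0,0,0]}])

```text
t: 23.95
position: [0.3385, 0.0793, 0.2399]
tcp_rot: [0.545, 2.304, -0.22]
force: [0.5, 0.6, 0.7]
grip_width: 0.74
finger_force: 0.0
```

Run:
```python
from plan import *
from h import *
from plant import optics
where()
c=np.array([.5155,-.009,.042])
seq([('p',c,10)])
for n in("top","side"):
    s=optics.snapshot(n); pickle.dump(s,open(n+"2.pkl","wb"))
im=s["color"][150:290,190:330,::-1]; cv2.imwrite("pics/c2.png",cv2.resize(im,None,fx=4,fy=4,interpolation=cv2.INTER_CUBIC))
```

```text
t 23.95 grasp [0.4525 0.0229 0.1125] z [ 0.633 -0.313 -0.708] y [0.447 0.895 0.004] q [-1.04  0.27  0.53  2.57  1.8   0.52 -1.16] w 69.5 F [0.5 0.6 0.7] ff 0.0
10 x lin [-0.0, -0.0, 0.33] rot [0.0, 0.0, 0.0] -> [ 0.515 -0.008  0.042]
```

View pics/c2.png

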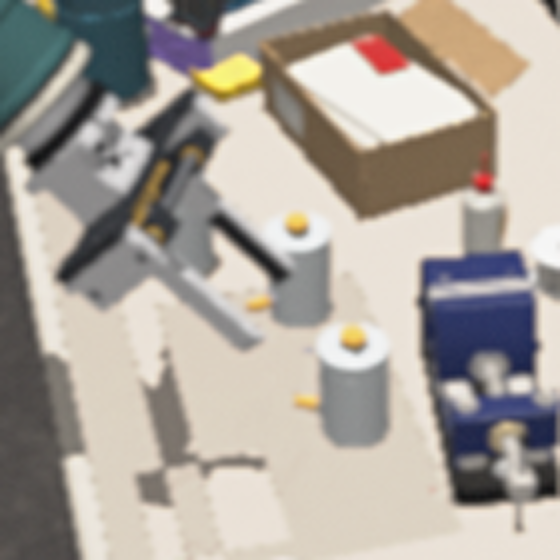

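The gripper at (200,270) is lined up on the near can (352,385), and that can's port points into the gap between the fingers. I'll advance and grip.

Call:
servo_tool(increments=[{"linear":[0,0,0.33],"rot":[0,0,0]},{"linear":[0,0,0.33],"rot":[0,0,0]},{"linear":[0,0,0.33],"rot":[0,0,0]},{"linear":[0,0,0.33],"rot":[0,0,0]},{"linear":[0,0,0.33],"rot":[0,0,0]},{"linear":[0,0,0.33],"rot":[0,0,0]},{"linear":[0,0,0.33],"rot":[0,0,0]},{"linear":[0,0,0.33],"rot":[0,0,0]},{"linear":[0,0,0.33],"rot":[0,0,0]},{"linear":[0,0,0.33],"rot":[0,0,0]}])

```text
t: 25.3
position: [0.4014, 0.0481, 0.1692]
tcp_rot: [0.545, 2.304, -0.221]
force: [0.1, -0.4, 0.6]
grip_width: 0.74
finger_force: 0.0
```

Call:
servo_tool(increments=[{"linear":[0,0,0],"rot":[0,0,0]},{"linear":[0,0,0],"rot":[0,0,0]},{"linear":[0,0,0],"rot":[0,0,0]},{"linear":[0,0,0],"rot":[0,0,0]},{"linear":[0,0,0],"rot":[0,0,0]},{"linear":[0,0,0],"rot":[0,0,0]},{"linear":[0,0,0],"rot":[0,0,0]},{"linear":[0,0,0],"rot":[0,0,0]},{"linear":[0,0,0],"rot":[0,0,0]},{"linear":[0,0,0],"rot":[0,0,0]}], fingers=1, force=30)

```text
t: 26.55
position: [0.401, 0.0482, 0.1696]
tcp_rot: [0.545, 2.304, -0.221]
force: [-4.0, 2.6, 5.8]
grip_width: 0.529
finger_force: 30.0
```

Run:
```python
from plan import *
where()
p,R,_=here(); W=Rp(45)*FLIP   # point along rack x, can upright
tgt=C2+84e-3*RY
print(p, "place grasp target", tgt)
seq([('p',[p[0]-.03,p[1]+.02,.19],6),('r',W,14),('p',tgt-RX*.004+[0,0,.16],20)])
```

```text
t 26.55 grasp [ 0.515  -0.0083  0.0422] z [ 0.633 -0.313 -0.708] y [0.447 0.895 0.004] q [-0.72  0.55  0.39  2.47  2.3   0.53 -1.6 ] w 49.7 F [-4.   2.6  5.8] ff 30.0
[ 0.51496766 -0.00825097  0.04222204] place grasp target [ 0.57545855 -0.3188615   0.048     ]
6 x lin [-0.44, 0.03, -0.72] rot [0.0, 0.0, 0.0] -> [0.485 0.012 0.19 ] 
14 x lin [-0.01, 0.33, 0.01] rot [0.52, -0.0, 0.52] -> [0.487 0.012 0.19 ] 
20 x lin [-0.41, 0.13, 0.37] rot [0.0, 0.0, 0.0] -> [ 0.575 -0.316  0.206]
```

Call:
servo_tool(increments=[{"linear":[-0.44,0.03,-0.72],"rot":[0,0,0]},{"linear":[-0.44,0.03,-0.72],"rot":[0,0,0]},{"linear":[-0.44,0.03,-0.72],"rot":[0,0,0]},{"linear":[-0.44,0.03,-0.72],"rot":[0,0,0]},{"linear":[-0.44,0.03,-0.72],"rot":[0,0,0]},{"linear":[-0.44,0.03,-0.72],"rot":[0,0,0]},{"linear":[-0.01,0.33,0.01],"rot":[0.52,0,0.52]},{"linear":[-0.01,0.33,0.01],"rot":[0.52,0,0.52]},{"linear":[-0.01,0.33,0.01],"rot":[0.52,0,0.52]},{"linear":[-0.01,0.33,0.01],"rot":[0.52,0,0.52]}])

```text
t: 27.8
position: [0.3945, 0.1007, 0.3172]
tcp_rot: [0.903, 2.213, -0.369]
force: [0.1, -0.6, -1.4]
grip_width: 0.526
finger_force: 30.0
```

Call:
servo_tool(increments=[{"linear":[-0.01,0.33,0.01],"rot":[0.52,0,0.52]},{"linear":[-0.01,0.33,0.01],"rot":[0.52,0,0.52]},{"linear":[-0.01,0.33,0.01],"rot":[0.52,0,0.52]},{"linear":[-0.01,0.33,0.01],"rot":[0.52,0,0.52]},{"linear":[-0.01,0.33,0.01],"rot":[0.52,0,0.52]},{"linear":[-0.01,0.33,0.01],"rot":[0.52,0,0.52]},{"linear":[-0.01,0.33,0.01],"rot":[0.52,0,0.52]},{"linear":[-0.01,0.33,0.01],"rot":[0.52,0,0.52]},{"linear":[-0.01,0.33,0.01],"rot":[0.52,0,0.52]},{"linear":[-0.01,0.33,0.01],"rot":[0.52,0,0.52]}])

```text
t: 29.05
position: [0.4833, 0.1392, 0.3173]
tcp_rot: [1.735, 1.782, -0.715]
force: [0.9, -0.7, -1.7]
grip_width: 0.528
finger_force: 30.0
```

Run:
```python
from plan import *
where()
tgt=C2+84e-3*RY
p,R,_=here()
q=tgt-RX*.004+[0,0,.13]
seq([('p',q,20),('r',R*Ro.from_euler('z',150,degrees=True),30),('r',Rp(45),10)])
seq([('r',R*Ro.from_euler('z',-150,degrees=True),30)])
```

```text
t 29.05 grasp [0.4868 0.0124 0.1896] z [ 0.019 -0.704 -0.71 ] y [1.    0.027 0.   ] q [-1.06  0.51  0.7   1.96  0.45  1.12 -0.63] w 49.6 F [ 0.9 -0.7 -1.7] ff 30.0
20 x lin [-0.38, 0.13, 0.4] rot [0.0, 0.0, 0.0] -> [ 0.574 -0.316  0.18 ] 
30 x lin [0.0, 0.0, 0.0] rot [0.0, 0.0, 0.83] -> [ 0.574 -0.316  0.18 ] 
10 x lin [0.0, 0.0, 0.0] rot [0.0, 0.0, 0.51] -> [ 0.574 -0.316  0.18 ] 
30 x lin [0.0, 0.0, 0.0] rot [-0.0, 0.0, -0.83] -> [0.487 0.012 0.19 ]
```

Call:
servo_tool(increments=[{"linear":[-0.38,0.13,0.4],"rot":[0,0,0]},{"linear":[-0.38,0.13,0.4],"rot":[0,0,0]},{"linear":[-0.38,0.13,0.4],"rot":[0,0,0]},{"linear":[-0.38,0.13,0.4],"rot":[0,0,0]},{"linear":[-0.38,0.13,0.4],"rot":[0,0,0]},{"linear":[-0.38,0.13,0.4],"rot":[0,0,0]},{"linear":[-0.38,0.13,0.4],"rot":[0,0,0]},{"linear":[-0.38,0.13,0.4],"rot":[0,0,0]},{"linear":[-0.38,0.13,0.4],"rot":[0,0,0]},{"linear":[-0.38,0.13,0.4],"rot":[0,0,0]}])

```text
t: 30.3
position: [0.5273, -0.0263, 0.3127]
tcp_rot: [1.733, 1.784, -0.714]
force: [-0.4, 0.5, -1.0]
grip_width: 0.526
finger_force: 30.0
```

Call:
servo_tool(increments=[{"linear":[-0.38,0.13,0.4],"rot":[0,0,0]},{"linear":[-0.38,0.13,0.4],"rot":[0,0,0]},{"linear":[-0.38,0.13,0.4],"rot":[0,0,0]},{"linear":[-0.38,0.13,0.4],"rot":[0,0,0]},{"linear":[-0.38,0.13,0.4],"rot":[0,0,0]},{"linear":[-0.38,0.13,0.4],"rot":[0,0,0]},{"linear":[-0.38,0.13,0.4],"rot":[0,0,0]},{"linear":[-0.38,0.13,0.4],"rot":[0,0,0]},{"linear":[-0.38,0.13,0.4],"rot":[0,0,0]},{"linear":[-0.38,0.13,0.4],"rot":[0,0,0]}])

```text
t: 31.55
position: [0.5711, -0.1905, 0.3079]
tcp_rot: [1.733, 1.784, -0.714]
force: [0.3, -0.5, -1.8]
grip_width: 0.526
finger_force: 30.0
```

Run:
```python
from plan import *
where()
```

```text
t 31.55 grasp [ 0.5749 -0.3173  0.1802] z [ 0.021 -0.704 -0.71 ] y [1.    0.029 0.001] q [-0.46  0.62  0.76  1.87  0.56  0.7  -0.22] w 49.5 F [ 0.3 -0.5 -1.8] ff 30.0
```

Call:
servo_tool(increments=[{"linear":[0,0,0],"rot":[0,0,-0.95]},{"linear":[0,0,0],"rot":[0,0,-0.95]},{"linear":[0,0,0],"rot":[0,0,-0.95]},{"linear":[0,0,0],"rot":[0,0,-0.95]},{"linear":[0,0,0],"rot":[0,0,-0.95]},{"linear":[0,0,0],"rot":[0,0,-0.95]},{"linear":[0,0,0],"rot":[0,0,-0.95]},{"linear":[0,0,0],"rot":[0,0,-0.95]},{"linear":[0,0,0],"rot":[0,0,-0.95]},{"linear":[0,0,0],"rot":[0,0,-0.95]}])

```text
t: 32.8
position: [0.571, -0.1901, 0.3079]
tcp_rot: [0.728, 2.612, -1.067]
force: [-0.1, 1.0, -1.6]
grip_width: 0.526
finger_force: 30.0
```

Call:
servo_tool(increments=[{"linear":[0,0,0],"rot":[0,0,-0.95]},{"linear":[0,0,0],"rot":[0,0,-0.95]},{"linear":[0,0,0],"rot":[0,0,-0.95]},{"linear":[0,0,0],"rot":[0,0,-0.95]},{"linear":[0,0,0],"rot":[0,0,-0.95]},{"linear":[0,0,0],"rot":[0,0,-0.95]},{"linear":[0,0,0],"rot":[0,0,-0.95]},{"linear":[0,0,0],"rot":[0,0,-0.95]},{"linear":[0,0,0],"rot":[0,0,-0.95]},{"linear":[0,0,0],"rot":[0,0,-0.95]}])

```text
t: 34.05
position: [0.5709, -0.1901, 0.3079]
tcp_rot: [0.62, -2.705, 1.122]
force: [0.2, 0.2, -1.0]
grip_width: 0.526
finger_force: 30.0
```

Call:
servo_tool(increments=[{"linear":[0,0,0],"rot":[0,0,-0.95]},{"linear":[0,0,0],"rot":[0,0,-0.95]},{"linear":[0,0,0],"rot":[0,0,-0.95]},{"linear":[0,0,0],"rot":[0,0,-0.95]},{"linear":[0,0,0],"rot":[0,0,-0.95]},{"linear":[0,0,0],"rot":[0,0,-0.95]},{"linear":[0,0,0],"rot":[0,0,-0.95]},{"linear":[0,0,0],"rot":[0,0,-0.95]},{"linear":[0,0,0],"rot":[0,0,-0.95]},{"linear":[0,0,0],"rot":[0,0,-0.95]}])

```text
t: 35.3
position: [0.5709, -0.1902, 0.3079]
tcp_rot: [1.671, -1.894, 0.801]
force: [0.1, 0.1, -2.8]
grip_width: 0.528
finger_force: 30.0
```

Run:
```python
from plan import *
where()
tgt=C2+84e-3*RY
q=tgt-RX*.004+[0,0,.06]
seq([('r',Rp(45),5),('p',q,5)])
```

```text
t 35.3 grasp [ 0.5746 -0.317   0.1801] z [ 0.021 -0.704 -0.71 ] y [-0.991  0.08  -0.109] q [-0.04  0.5   0.2   1.85  0.92  0.9   2.5 ] w 49.7 F [ 0.1  0.1 -2.8] ff 30.0
5 x lin [-0.01, 0.0, 0.0] rot [0.0, 0.01, -0.3] -> [ 0.575 -0.317  0.18 ] 
5 x lin [-0.35, -0.01, 0.33] rot [0.0, 0.0, 0.0] -> [ 0.576 -0.315  0.108]
```

Call:
servo_tool(increments=[{"linear":[0,0,0],"rot":[0,0.01,-0.3]},{"linear":[0,0,0],"rot":[0,0.01,-0.3]},{"linear":[0,0,0],"rot":[0,0.01,-0.3]},{"linear":[0,0,0],"rot":[0,0.01,-0.3]},{"linear":[0,0,0],"rot":[0,0.01,-0.3]},{"linear":[-0.35,-0.01,0.33],"rot":[0,0,0]},{"linear":[-0.35,-0.01,0.33],"rot":[0,0,0]},{"linear":[-0.35,-0.01,0.33],"rot":[0,0,0]},{"linear":[-0.35,-0.01,0.33],"rot":[0,0,0]},{"linear":[-0.35,-0.01,0.33],"rot":[0,0,0]}])

```text
t: 36.55
position: [0.5723, -0.1874, 0.2347]
tcp_rot: [1.788, -1.737, 0.743]
force: [-0.0, 0.3, -1.8]
grip_width: 0.525
finger_force: 30.0
```

```bash
cat >> h.py <<'E'
def show(s,c,wx=.2,f=None,name="x",marks=()):
    """crop about world point c, scaled to ~560 px, with projected points marked"""
    u,v=proj(s,[c])[0].astype(int); h=45
    im=np.ascontiguousarray(s["color"][max(0,v-h):v+h,max(0,u-h):u+h,::-1]); k=6
    im=cv2.resize(im,None,fx=k,fy=k,interpolation=cv2.INTER_CUBIC)
    for m in marks:
        a=(proj(s,[m])[0]-[max(0,u-h),max(0,v-h)]+.5)*k; cv2.circle(im,tuple(a.astype(int)),3,(255,0,255),1)
    return im
E
python3 - <<'E'
from plan import *
from h import *
from plant import optics
where(); p,R,_=here()
ims=[]
for n in("top","side"):
    s=optics.snapshot(n); pickle.dump(s,open(n+"3.pkl","wb"))
    # expected can: mid, ends, port tip, if mid = grasp +.004 RX
    m=p+RX*.004; Z=np.array([0,0,1])
    ims.append(cv2.resize(show(s,m,marks=[m+RX*.038,m-RX*.048,m+RX*.02+Z*.044,C2+.084*RY,C2,C2-.084*RY]),(400,400)))
cv2.imwrite("pics/p3.png",np.hstack(ims))
E
```

```text
t 36.55 grasp [ 0.576  -0.3148  0.1076] z [ 0.021 -0.708 -0.706] y [-1.    -0.029 -0.   ] q [-0.04  0.62  0.2   1.88  1.    0.82  2.51] w 49.4 F [-0.   0.3 -1.8] ff 30.0
```

View pics/p3.png

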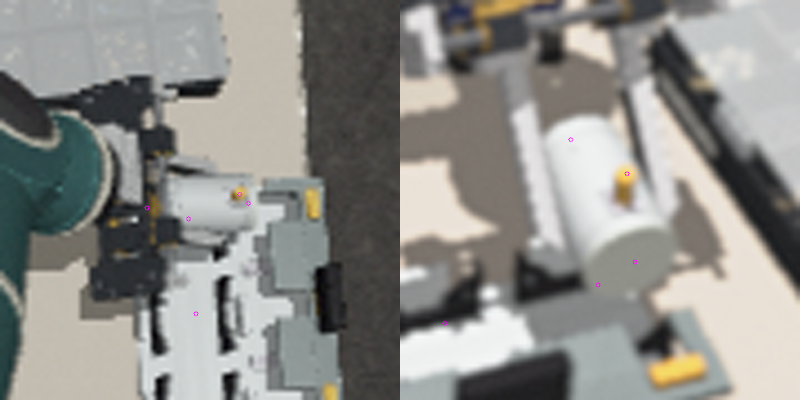

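The port tip and the plain end fall on the predicted marks in both views, at (627,174) and (635,262) in the side crop. The can is held as planned, so I'll lower it.

Run:
```python
from plan import *
tgt=C2+84e-3*RY-RX*.004
seq([('p',tgt+[0,0,.012],8),('p',tgt+[0,0,.002],10)])
```

```text
8 x lin [-0.14, 0.0, 0.14] rot [0.0, 0.0, 0.0] -> [ 0.575 -0.315  0.059] 
10 x lin [-0.02, 0.0, 0.02] rot [0.0, 0.0, 0.0] -> [ 0.575 -0.315  0.051]
```

Call:
servo_tool(increments=[{"linear":[-0.14,0,0.14],"rot":[0,0,0]},{"linear":[-0.14,0,0.14],"rot":[0,0,0]},{"linear":[-0.14,0,0.14],"rot":[0,0,0]},{"linear":[-0.14,0,0.14],"rot":[0,0,0]},{"linear":[-0.14,0,0.14],"rot":[0,0,0]},{"linear":[-0.14,0,0.14],"rot":[0,0,0]},{"linear":[-0.14,0,0.14],"rot":[0,0,0]},{"linear":[-0.14,0,0.14],"rot":[0,0,0]},{"linear":[0,0,0],"rot":[0,0,0]},{"linear":[0,0,0],"rot":[0,0,0]}])

```text
t: 37.9
position: [0.5724, -0.1876, 0.1884]
tcp_rot: [1.788, -1.737, 0.743]
force: [-0.8, 0.4, -2.4]
grip_width: 0.523
finger_force: 30.0
```

Call:
servo_tool(increments=[{"linear":[-0.02,0,0.02],"rot":[0,0,0]},{"linear":[-0.02,0,0.02],"rot":[0,0,0]},{"linear":[-0.02,0,0.02],"rot":[0,0,0]},{"linear":[-0.02,0,0.02],"rot":[0,0,0]},{"linear":[-0.02,0,0.02],"rot":[0,0,0]},{"linear":[-0.02,0,0.02],"rot":[0,0,0]},{"linear":[-0.02,0,0.02],"rot":[0,0,0]},{"linear":[-0.02,0,0.02],"rot":[0,0,0]},{"linear":[-0.02,0,0.02],"rot":[0,0,0]},{"linear":[0,0,0],"rot":[0,0,0]}])

```text
t: 39.15
position: [0.5723, -0.1875, 0.1806]
tcp_rot: [1.788, -1.737, 0.743]
force: [-0.1, 0.2, -1.5]
grip_width: 0.529
finger_force: 30.0
```

Run:
```python
from plan import *
where()
```

```text
t 39.15 grasp [ 0.576  -0.315   0.0535] z [ 0.021 -0.708 -0.706] y [-1.    -0.029 -0.   ] q [-0.06  0.72  0.21  1.88  1.05  0.76  2.4 ] w 49.7 F [-0.1  0.2 -1.5] ff 30.0
```

Call:
servo_tool(increments=[{"linear":[-0.02,0,0.02],"rot":[0,0,0]},{"linear":[-0.02,0,0.02],"rot":[0,0,0]},{"linear":[-0.02,0,0.02],"rot":[0,0,0]},{"linear":[-0.02,0,0.02],"rot":[0,0,0]},{"linear":[-0.02,0,0.02],"rot":[0,0,0]},{"linear":[-0.01,0,0.01],"rot":[0,0,0]},{"linear":[0,0,0],"rot":[0,0,0]},{"linear":[0,0,0],"rot":[0,0,0]},{"linear":[0,0,0],"rot":[0,0,0]},{"linear":[0,0,0],"rot":[0,0,0]}])

```text
t: 40.4
position: [0.5724, -0.1876, 0.1764]
tcp_rot: [1.787, -1.737, 0.743]
force: [-2.7, 3.7, 5.4]
grip_width: 0.528
finger_force: 30.0
```

Call:
servo_tool(increments=[{"linear":[0,0,0],"rot":[0,0,0]},{"linear":[0,0,0],"rot":[0,0,0]},{"linear":[0,0,0],"rot":[0,0,0]},{"linear":[0,0,0],"rot":[0,0,0]},{"linear":[0,0,0],"rot":[0,0,0]},{"linear":[0,0,-0.5],"rot":[0,0,0]},{"linear":[0,0,-0.7],"rot":[0,0,0]},{"linear":[0,0,-0.9],"rot":[0,0,0]},{"linear":[0,0,-1],"rot":[0,0,0]},{"linear":[0,0,-1],"rot":[0,0,0]}], fingers=0.28)

```text
t: 41.65
position: [0.5696, -0.0986, 0.2647]
tcp_rot: [1.789, -1.737, 0.743]
force: [0.5, -0.4, 0.3]
grip_width: 0.721
finger_force: 0.0
```

Call:
servo_tool(increments=[{"linear":[0.5,0,-0.5],"rot":[0,0,1]},{"linear":[0,0,-0.3],"rot":[0,0,1]},{"linear":[0,0,0],"rot":[0,0,1]},{"linear":[0,0,0],"rot":[0,0,1]},{"linear":[0,0,0],"rot":[0,0,1]},{"linear":[0,0,0],"rot":[0,0,1]},{"linear":[0,0,0],"rot":[0,0,1]},{"linear":[0,0,0],"rot":[0,0,1]},{"linear":[0,0,0],"rot":[0,0,1]},{"linear":[0,0,0],"rot":[0,0,1]}])

```text
t: 42.9
position: [0.5695, -0.0928, 0.2915]
tcp_rot: [0.744, -2.64, 1.104]
force: [0.4, 0.8, 0.5]
grip_width: 0.72
finger_force: 0.0
```

Call:
servo_tool(increments=[{"linear":[0,0,0],"rot":[0,0,1]},{"linear":[0,0,0],"rot":[0,0,1]},{"linear":[0,0,0],"rot":[0,0,1]},{"linear":[0,0,0],"rot":[0,0,1]},{"linear":[0,0,0],"rot":[0,0,1]},{"linear":[0,0,0],"rot":[0,0,1]},{"linear":[0,0,0],"rot":[0,0,1]},{"linear":[0,0,0],"rot":[0,0,1]},{"linear":[0,0,0],"rot":[0,0,1]},{"linear":[0,0,0],"rot":[0,0,1]}])

```text
t: 44.15
position: [0.5695, -0.0928, 0.2913]
tcp_rot: [0.67, 2.638, -1.084]
force: [0.1, 0.4, -0.5]
grip_width: 0.72
finger_force: 0.0
```

Call:
servo_tool(increments=[{"linear":[0,0,0],"rot":[0,0,1]},{"linear":[0,0,0],"rot":[0,0,1]},{"linear":[0,0,0],"rot":[0,0,1]},{"linear":[0,0,0],"rot":[0,0,1]},{"linear":[0,0,0],"rot":[0,0,1]},{"linear":[0,0,0],"rot":[0,0,1]},{"linear":[0,0,0],"rot":[0,0,1]},{"linear":[0,0,0],"rot":[0,0,1]},{"linear":[0,0,0],"rot":[0,0,1]},{"linear":[0,0,0],"rot":[0,0,1]}])

```text
t: 45.4
position: [0.5695, -0.0928, 0.2911]
tcp_rot: [1.733, 1.779, -0.714]
force: [0.4, -0.3, -0.1]
grip_width: 0.719
finger_force: 0.0
```

Run:
```python
from plan import *
from h import *
from plant import optics
where(); Z=np.array([0,0,1]); ims=[]
for n in("top","side"):
    s=optics.snapshot(n); pickle.dump(s,open(n+"4.pkl","wb"))
    m=C2+.084*RY
    ims.append(cv2.resize(show(s,m-.03*RY,marks=[m+RX*.038,m-RX*.048,m+RX*.02+Z*.044]),(400,400)))
    cc=cans(s); print(n,cc); print(ports(s,[np.array(c[0]) for c in cc]))
    P=cloud(s); q=P[(P[...,0]>.53)&(P[...,0]<.62)&(P[...,2]>.064)&(P[...,2]<.076)&(P[...,1]>-.37)&(P[...,1]<-.25)]; print("can top ridge",len(q),q.mean(0).round(4),q.min(0).round(3),q.max(0).round(3))
cv2.imwrite("pics/p4.png",np.hstack(ims))
```

```text
t 45.4 grasp [ 0.5734 -0.22    0.1638] z [ 0.022 -0.707 -0.707] y [1.    0.028 0.003] q [-0.59  0.61  0.7   1.9   0.58  0.81 -0.39] w 67.6 F [ 0.4 -0.3 -0.1] ff 0.0
top [(array([0.5098, 0.134 ]), 0.0243, array([0.5135, 0.1407]), 0, nan), (array([0.4334, 0.2214]), 0.0252, array([0.4334, 0.2213]), 4, 64.6)]
[None, (7, np.float64(62.3), np.float64(0.0409))]
can top ridge 159 [ 0.5743 -0.3178  0.0701] [ 0.552 -0.358  0.064] [ 0.599 -0.273  0.076]
side [(array([0.4304, 0.2224]), 0.0277, array([0.4318, 0.2158]), 0, nan), (array([0.509 , 0.1336]), 0.0281, array([0.5073, 0.128 ]), 6, -163.7)]
[None, (18, np.float64(-175.4), np.float64(0.0345))]
can top ridge 422 [ 0.5722 -0.321   0.0705] [ 0.553 -0.359  0.064] [ 0.595 -0.279  0.076]
```

View pics/p4.png

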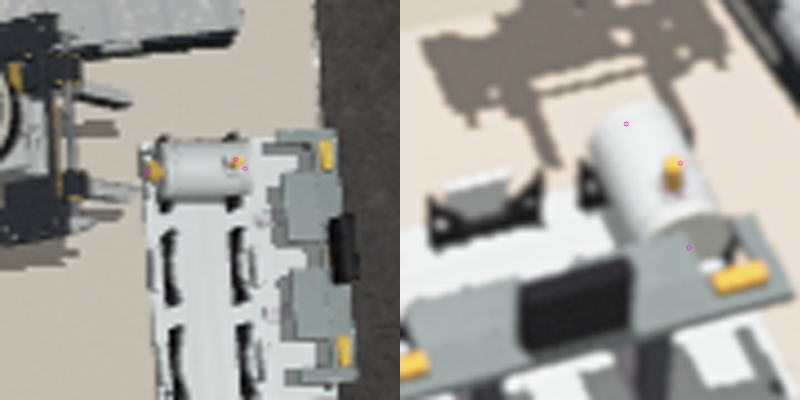

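The can sits in its cradle, with the port tip at (680,163) and the end at (688,248) near their marks. Next is the middle can.

Run:
```python
from plan import *
c=np.array([.509,.1335,.042]); g=Rg(-172,45)
seq([('p',c+[0,0,.13],17),('r',g,23),('p',c,8)])
```

```text
17 x lin [0.48, -0.11, -0.5] rot [0.0, 0.0, 0.0] -> [0.507 0.132 0.171] 
23 x lin [-0.01, -0.31, 0.01] rot [-0.49, 0.0, -0.49] -> [0.507 0.129 0.171] 
8 x lin [0.37, 0.02, 0.38] rot [0.0, 0.0, 0.0] -> [0.509 0.134 0.043]
```

Call:
servo_tool(increments=[{"linear":[0.82,-0.19,-0.85],"rot":[0,0,0]},{"linear":[0.82,-0.19,-0.85],"rot":[0,0,0]},{"linear":[0.82,-0.19,-0.85],"rot":[0,0,0]},{"linear":[0.82,-0.19,-0.85],"rot":[0,0,0]},{"linear":[0.82,-0.19,-0.85],"rot":[0,0,0]},{"linear":[0.82,-0.19,-0.85],"rot":[0,0,0]},{"linear":[0.82,-0.19,-0.85],"rot":[0,0,0]},{"linear":[0.82,-0.19,-0.85],"rot":[0,0,0]},{"linear":[0.82,-0.19,-0.85],"rot":[0,0,0]},{"linear":[0.82,-0.19,-0.85],"rot":[0,0,0]}])

```text
t: 46.75
position: [0.5015, 0.2602, 0.2968]
tcp_rot: [1.727, 1.785, -0.718]
force: [0.6, -0.4, 0.2]
grip_width: 0.72
finger_force: 0.0
```

Call:
servo_tool(increments=[{"linear":[-0.01,-0.31,0.01],"rot":[-0.49,0,-0.49]},{"linear":[-0.01,-0.31,0.01],"rot":[-0.49,0,-0.49]},{"linear":[-0.01,-0.31,0.01],"rot":[-0.49,0,-0.49]},{"linear":[-0.01,-0.31,0.01],"rot":[-0.49,0,-0.49]},{"linear":[-0.01,-0.31,0.01],"rot":[-0.49,0,-0.49]},{"linear":[-0.01,-0.31,0.01],"rot":[-0.49,0,-0.49]},{"linear":[-0.01,-0.31,0.01],"rot":[-0.49,0,-0.49]},{"linear":[-0.01,-0.31,0.01],"rot":[-0.49,0,-0.49]},{"linear":[-0.01,-0.31,0.01],"rot":[-0.49,0,-0.49]},{"linear":[-0.01,-0.31,0.01],"rot":[-0.49,0,-0.49]}])

```text
t: 48.0
position: [0.4178, 0.2232, 0.2967]
tcp_rot: [0.942, 2.197, -0.394]
force: [0.2, -0.1, -0.6]
grip_width: 0.72
finger_force: 0.0
```

Call:
servo_tool(increments=[{"linear":[-0.01,-0.31,0.01],"rot":[-0.49,0,-0.49]},{"linear":[-0.01,-0.31,0.01],"rot":[-0.49,0,-0.49]},{"linear":[-0.01,-0.31,0.01],"rot":[-0.49,0,-0.49]},{"linear":[-0.01,-0.31,0.01],"rot":[-0.49,0,-0.49]},{"linear":[-0.01,-0.31,0.01],"rot":[-0.49,0,-0.49]},{"linear":[-0.01,-0.31,0.01],"rot":[-0.49,0,-0.49]},{"linear":[-0.01,-0.31,0.01],"rot":[-0.49,0,-0.49]},{"linear":[-0.01,-0.31,0.01],"rot":[-0.49,0,-0.49]},{"linear":[-0.01,-0.31,0.01],"rot":[-0.49,0,-0.49]},{"linear":[-0.01,-0.31,0.01],"rot":[-0.49,0,-0.49]}])

```text
t: 49.25
position: [0.379, 0.1408, 0.2968]
tcp_rot: [0.099, 2.353, -0.044]
force: [0.4, 0.9, 0.0]
grip_width: 0.718
finger_force: 0.0
```

Run:
```python
from plan import *
where()
c=np.array([.509,.1335,.042]); g=Rg(-172,45)
seq([('r',g,4),('p',c+[0,0,.1],6),('p',c,10)])
```

```text
t 49.25 grasp [0.506  0.1296 0.1697] z [ 0.706 -0.062 -0.706] y [ 0.085  0.996 -0.003] q [-1.18  0.15  0.64  2.46  1.82  0.37 -0.79] w 67.5 F [0.4 0.9 0. ] ff 0.0
4 x lin [-0.0, -0.24, 0.0] rot [-0.38, 0.0, -0.37] -> [0.505 0.129 0.17 ] 
6 x lin [0.09, 0.02, 0.13] rot [0.0, 0.0, 0.0] -> [0.51  0.134 0.142] 
10 x lin [0.24, -0.0, 0.23] rot [0.0, 0.0, 0.0] -> [0.508 0.133 0.042]
```

Call:
servo_tool(increments=[{"linear":[0,-0.24,0],"rot":[-0.38,0,-0.37]},{"linear":[0,-0.24,0],"rot":[-0.38,0,-0.37]},{"linear":[0,-0.24,0],"rot":[-0.38,0,-0.37]},{"linear":[0,-0.24,0],"rot":[-0.38,0,-0.37]},{"linear":[0.09,0.02,0.13],"rot":[0,0,0]},{"linear":[0.09,0.02,0.13],"rot":[0,0,0]},{"linear":[0.09,0.02,0.13],"rot":[0,0,0]},{"linear":[0.09,0.02,0.13],"rot":[0,0,0]},{"linear":[0.09,0.02,0.13],"rot":[0,0,0]},{"linear":[0.09,0.02,0.13],"rot":[0,0,0]}])

```text
t: 50.5
position: [0.3837, 0.1163, 0.2681]
tcp_rot: [-0.155, 2.351, 0.066]
force: [-0.2, -0.9, -0.6]
grip_width: 0.717
finger_force: 0.0
```

Run:
```python
from plan import *
from plant import optics
from h import *
where()
s=optics.snapshot("side"); print(cans(s),ports(s,[np.array([.509,.1335])]))
c=np.array([.509,.1335,.042])
seq([('p',c,10)])
```

```text
t 50.5 grasp [0.51   0.1333 0.141 ] z [ 0.702  0.094 -0.706] y [-0.132  0.991  0.001] q [-0.84  0.2   0.43  2.5   2.69  0.33 -1.4 ] w 67.4 F [-0.2 -0.9 -0.6] ff 0.0
[(array([0.4301, 0.2203]), 0.0252, array([0.4269, 0.2139]), 0, nan), (array([0.5103, 0.1329]), 0.0279, array([0.5074, 0.128 ]), 6, -165.9)] [(16, np.float64(-175.7), np.float64(0.0335))]
10 x lin [0.23, 0.0, 0.23] rot [0.0, 0.0, 0.0] -> [0.51  0.133 0.043]
```

Call:
servo_tool(increments=[{"linear":[0.23,0,0.23],"rot":[0,0,0]},{"linear":[0.23,0,0.23],"rot":[0,0,0]},{"linear":[0.23,0,0.23],"rot":[0,0,0]},{"linear":[0.23,0,0.23],"rot":[0,0,0]},{"linear":[0.23,0,0.23],"rot":[0,0,0]},{"linear":[0.23,0,0.23],"rot":[0,0,0]},{"linear":[0.23,0,0.23],"rot":[0,0,0]},{"linear":[0.23,0,0.23],"rot":[0,0,0]},{"linear":[0.23,0,0.23],"rot":[0,0,0]},{"linear":[0.23,0,0.23],"rot":[0,0,0]}])

```text
t: 51.8
position: [0.3838, 0.1163, 0.17]
tcp_rot: [-0.155, 2.351, 0.066]
force: [-0.0, -0.5, 3.0]
grip_width: 0.721
finger_force: 0.0
```

Call:
servo_tool(increments=[{"linear":[0,0,0],"rot":[0,0,0]},{"linear":[0,0,0],"rot":[0,0,0]},{"linear":[0,0,0],"rot":[0,0,0]},{"linear":[0,0,0],"rot":[0,0,0]},{"linear":[0,0,0],"rot":[0,0,0]},{"linear":[0,0,0],"rot":[0,0,0]},{"linear":[0,0,0],"rot":[0,0,0]},{"linear":[0,0,0],"rot":[0,0,0]},{"linear":[0,0,0],"rot":[0,0,0]},{"linear":[0,0,0],"rot":[0,0,0]}], fingers=1, force=30)

```text
t: 53.05
position: [0.3838, 0.1163, 0.1708]
tcp_rot: [-0.155, 2.351, 0.066]
force: [-3.2, 0.9, 6.0]
grip_width: 0.523
finger_force: 30.0
```

Run:
```python
from plan import *
where()
p,R,_=here(); W=Rp(45)*FLIP; tgt=C2-RX*.004
seq([('p',[p[0],p[1],.19],7),('r',W,23),('p',tgt+[0,0,.14],20),('r',R*FLIP,30)])
```

```text
t 53.05 grasp [0.51   0.1332 0.0436] z [ 0.701  0.094 -0.707] y [-0.131  0.991  0.001] q [-0.66  0.51  0.24  2.51  2.9   0.63 -1.69] w 49.2 F [-3.2  0.9  6. ] ff 30.0
7 x lin [-0.49, 0.0, -0.49] rot [0.0, 0.0, 0.0] -> [0.51  0.133 0.189] 
23 x lin [-0.01, 0.31, 0.01] rot [0.49, -0.0, 0.49] -> [0.512 0.133 0.189] 
20 x lin [-0.53, -0.06, 0.53] rot [0.0, 0.0, 0.0] -> [ 0.491 -0.318  0.189] 
30 x lin [-0.25, -0.01, 0.01] rot [0.0, 0.4, 0.51] -> [ 0.491 -0.316  0.184]
```

Call:
servo_tool(increments=[{"linear":[-0.49,0,-0.49],"rot":[0,0,0]},{"linear":[-0.49,0,-0.49],"rot":[0,0,0]},{"linear":[-0.49,0,-0.49],"rot":[0,0,0]},{"linear":[-0.49,0,-0.49],"rot":[0,0,0]},{"linear":[-0.49,0,-0.49],"rot":[0,0,0]},{"linear":[-0.49,0,-0.49],"rot":[0,0,0]},{"linear":[-0.49,0,-0.49],"rot":[0,0,0]},{"linear":[-0.01,0.31,0.01],"rot":[0.49,0,0.49]},{"linear":[-0.01,0.31,0.01],"rot":[0.49,0,0.49]},{"linear":[-0.01,0.31,0.01],"rot":[0.49,0,0.49]}])

```text
t: 54.3
position: [0.3832, 0.1442, 0.3137]
tcp_rot: [0.105, 2.353, -0.044]
force: [0.8, 0.1, -0.9]
grip_width: 0.527
finger_force: 30.0
```

Call:
servo_tool(increments=[{"linear":[-0.01,0.31,0.01],"rot":[0.49,0,0.49]},{"linear":[-0.01,0.31,0.01],"rot":[0.49,0,0.49]},{"linear":[-0.01,0.31,0.01],"rot":[0.49,0,0.49]},{"linear":[-0.01,0.31,0.01],"rot":[0.49,0,0.49]},{"linear":[-0.01,0.31,0.01],"rot":[0.49,0,0.49]},{"linear":[-0.01,0.31,0.01],"rot":[0.49,0,0.49]},{"linear":[-0.01,0.31,0.01],"rot":[0.49,0,0.49]},{"linear":[-0.01,0.31,0.01],"rot":[0.49,0,0.49]},{"linear":[-0.01,0.31,0.01],"rot":[0.49,0,0.49]},{"linear":[-0.01,0.31,0.01],"rot":[0.49,0,0.49]}])

```text
t: 55.55
position: [0.4239, 0.2258, 0.3135]
tcp_rot: [0.948, 2.194, -0.392]
force: [-0.3, 0.3, -2.2]
grip_width: 0.526
finger_force: 30.0
```

Call:
servo_tool(increments=[{"linear":[-0.01,0.31,0.01],"rot":[0.49,0,0.49]},{"linear":[-0.01,0.31,0.01],"rot":[0.49,0,0.49]},{"linear":[-0.01,0.31,0.01],"rot":[0.49,0,0.49]},{"linear":[-0.01,0.31,0.01],"rot":[0.49,0,0.49]},{"linear":[-0.01,0.31,0.01],"rot":[0.49,0,0.49]},{"linear":[-0.01,0.31,0.01],"rot":[0.49,0,0.49]},{"linear":[-0.01,0.31,0.01],"rot":[0.49,0,0.49]},{"linear":[-0.01,0.31,0.01],"rot":[0.49,0,0.49]},{"linear":[-0.01,0.31,0.01],"rot":[0.49,0,0.49]},{"linear":[-0.01,0.31,0.01],"rot":[0.49,0,0.49]}])

```text
t: 56.8
position: [0.5084, 0.26, 0.3135]
tcp_rot: [1.729, 1.782, -0.716]
force: [-0.1, -0.8, -0.9]
grip_width: 0.526
finger_force: 30.0
```

Run:
```python
from plan import *
where()
p,R,_=here(); W=Rp(45)*FLIP; tgt=C2-RX*.0056
seq([('p',tgt+[0,0,.14],20),('r',R*FLIP,30)])
```

```text
t 56.8 grasp [0.5124 0.1327 0.1863] z [ 0.022 -0.707 -0.707] y [1.    0.03  0.001] q [-1.12  0.63  0.62  1.75  0.34  1.27 -0.66] w 49.4 F [-0.1 -0.8 -0.9] ff 30.0
20 x lin [-0.53, -0.06, 0.53] rot [0.0, 0.0, 0.0] -> [ 0.49  -0.318  0.186] 
30 x lin [0.0, 0.0, 0.0] rot [0.0, 0.0, 1.0] -> [ 0.49  -0.318  0.186]
```

Call:
servo_tool(increments=[{"linear":[-0.53,-0.06,0.53],"rot":[0,0,0]},{"linear":[-0.53,-0.06,0.53],"rot":[0,0,0]},{"linear":[-0.53,-0.06,0.53],"rot":[0,0,0]},{"linear":[-0.53,-0.06,0.53],"rot":[0,0,0]},{"linear":[-0.53,-0.06,0.53],"rot":[0,0,0]},{"linear":[-0.53,-0.06,0.53],"rot":[0,0,0]},{"linear":[-0.53,-0.06,0.53],"rot":[0,0,0]},{"linear":[-0.53,-0.06,0.53],"rot":[0,0,0]},{"linear":[-0.53,-0.06,0.53],"rot":[0,0,0]},{"linear":[-0.53,-0.06,0.53],"rot":[0,0,0]}])

```text
t: 58.05
position: [0.4974, 0.033, 0.314]
tcp_rot: [1.727, 1.783, -0.714]
force: [0.2, 0.0, -2.8]
grip_width: 0.523
finger_force: 30.0
```

Call:
servo_tool(increments=[{"linear":[-0.53,-0.06,0.53],"rot":[0,0,0]},{"linear":[-0.53,-0.06,0.53],"rot":[0,0,0]},{"linear":[-0.53,-0.06,0.53],"rot":[0,0,0]},{"linear":[-0.53,-0.06,0.53],"rot":[0,0,0]},{"linear":[-0.53,-0.06,0.53],"rot":[0,0,0]},{"linear":[-0.53,-0.06,0.53],"rot":[0,0,0]},{"linear":[-0.53,-0.06,0.53],"rot":[0,0,0]},{"linear":[-0.53,-0.06,0.53],"rot":[0,0,0]},{"linear":[-0.53,-0.06,0.53],"rot":[0,0,0]},{"linear":[-0.53,-0.06,0.53],"rot":[0,0,0]}])

```text
t: 59.3
position: [0.4866, -0.1923, 0.314]
tcp_rot: [1.727, 1.783, -0.714]
force: [1.0, -0.7, -2.2]
grip_width: 0.526
finger_force: 30.0
```

Call:
servo_tool(increments=[{"linear":[0,0,0],"rot":[0,0,-0.95]},{"linear":[0,0,0],"rot":[0,0,-0.95]},{"linear":[0,0,0],"rot":[0,0,-0.95]},{"linear":[0,0,0],"rot":[0,0,-0.95]},{"linear":[0,0,0],"rot":[0,0,-0.95]},{"linear":[0,0,0],"rot":[0,0,-0.95]},{"linear":[0,0,0],"rot":[0,0,-0.95]},{"linear":[0,0,0],"rot":[0,0,-0.95]},{"linear":[0,0,0],"rot":[0,0,-0.95]},{"linear":[0,0,0],"rot":[0,0,-0.95]}])

```text
t: 60.55
position: [0.4866, -0.1917, 0.314]
tcp_rot: [0.723, 2.609, -1.071]
force: [-0.4, -0.8, -1.2]
grip_width: 0.527
finger_force: 30.0
```

Call:
servo_tool(increments=[{"linear":[0,0,0],"rot":[0,0,-0.95]},{"linear":[0,0,0],"rot":[0,0,-0.95]},{"linear":[0,0,0],"rot":[0,0,-0.95]},{"linear":[0,0,0],"rot":[0,0,-0.95]},{"linear":[0,0,0],"rot":[0,0,-0.95]},{"linear":[0,0,0],"rot":[0,0,-0.95]},{"linear":[0,0,0],"rot":[0,0,-0.95]},{"linear":[0,0,0],"rot":[0,0,-0.95]},{"linear":[0,0,0],"rot":[0,0,-0.95]},{"linear":[0,0,0],"rot":[0,0,-0.95]}])

```text
t: 61.8
position: [0.4866, -0.1917, 0.3139]
tcp_rot: [0.624, -2.703, 1.128]
force: [-0.8, -0.1, -1.4]
grip_width: 0.524
finger_force: 30.0
```

Call:
servo_tool(increments=[{"linear":[0,0,0],"rot":[0,0,-0.95]},{"linear":[0,0,0],"rot":[0,0,-0.95]},{"linear":[0,0,0],"rot":[0,0,-0.95]},{"linear":[0,0,0],"rot":[0,0,-0.95]},{"linear":[0,0,0],"rot":[0,0,-0.95]},{"linear":[0,0,0],"rot":[0,0,-0.95]},{"linear":[0,0,0],"rot":[0,0,-0.95]},{"linear":[0,0,0],"rot":[0,0,-0.95]},{"linear":[0,0,0],"rot":[0,0,-0.95]},{"linear":[0,0,0],"rot":[0,0,-0.95]}])

```text
t: 63.05
position: [0.4866, -0.1917, 0.3139]
tcp_rot: [1.672, -1.89, 0.806]
force: [0.5, 0.2, -2.5]
grip_width: 0.53
finger_force: 30.0
```

Run:
```python
from plan import *
where()
tgt=C2-RX*.0056
seq([('r',Rp(45),5),('p',tgt+[0,0,.06],5),('p',tgt+[0,0,.008],10)])
```

```text
t 63.05 grasp [ 0.4909 -0.3189  0.1867] z [ 0.024 -0.707 -0.707] y [-0.991  0.076 -0.11 ] q [-0.15  0.38  0.34  2.06  0.96  0.82  2.46] w 49.8 F [ 0.5  0.2 -2.5] ff 30.0
5 x lin [0.0, 0.0, 0.0] rot [-0.0, -0.0, -0.29] -> [ 0.491 -0.319  0.187] 
5 x lin [-0.39, -0.0, 0.36] rot [0.0, 0.0, 0.0] -> [ 0.491 -0.316  0.107] 
10 x lin [-0.12, -0.0, 0.12] rot [0.0, 0.0, 0.0] -> [ 0.491 -0.316  0.056]
```

Call:
servo_tool(increments=[{"linear":[0,0,0],"rot":[0,0,-0.29]},{"linear":[0,0,0],"rot":[0,0,-0.29]},{"linear":[0,0,0],"rot":[0,0,-0.29]},{"linear":[0,0,0],"rot":[0,0,-0.29]},{"linear":[0,0,0],"rot":[0,0,-0.29]},{"linear":[-0.39,0,0.36],"rot":[0,0,0]},{"linear":[-0.39,0,0.36],"rot":[0,0,0]},{"linear":[-0.39,0,0.36],"rot":[0,0,0]},{"linear":[-0.39,0,0.36],"rot":[0,0,0]},{"linear":[-0.39,0,0.36],"rot":[0,0,0]}])

```text
t: 64.3
position: [0.4869, -0.1875, 0.2329]
tcp_rot: [1.788, -1.741, 0.746]
force: [-0.1, 0.7, -2.1]
grip_width: 0.525
finger_force: 30.0
```

Call:
servo_tool(increments=[{"linear":[-0.12,0,0.12],"rot":[0,0,0]},{"linear":[-0.12,0,0.12],"rot":[0,0,0]},{"linear":[-0.12,0,0.12],"rot":[0,0,0]},{"linear":[-0.12,0,0.12],"rot":[0,0,0]},{"linear":[-0.12,0,0.12],"rot":[0,0,0]},{"linear":[-0.12,0,0.12],"rot":[0,0,0]},{"linear":[-0.12,0,0.12],"rot":[0,0,0]},{"linear":[-0.12,0,0.12],"rot":[0,0,0]},{"linear":[-0.12,0,0.12],"rot":[0,0,0]},{"linear":[-0.12,0,0.12],"rot":[0,0,0]}])

```text
t: 65.55
position: [0.4875, -0.1877, 0.1832]
tcp_rot: [1.788, -1.741, 0.747]
force: [-0.3, -0.4, -1.6]
grip_width: 0.529
finger_force: 30.0
```

Run:
```python
from plan import *
where()
tgt=C2-RX*.0056
seq([('p',tgt+[0,0,.0015],8)])
```

```text
t 65.55 grasp [ 0.4918 -0.3149  0.056 ] z [ 0.024 -0.707 -0.707] y [-1.    -0.029 -0.005] q [-0.16  0.64  0.35  2.09  1.13  0.64  2.28] w 49.7 F [-0.3 -0.4 -1.6] ff 30.0
8 x lin [-0.02, 0.0, 0.02] rot [0.0, 0.0, 0.0] -> [ 0.492 -0.315  0.049]
```

Call:
servo_tool(increments=[{"linear":[-0.02,0,0.03],"rot":[0,0,0]},{"linear":[-0.02,0,0.03],"rot":[0,0,0]},{"linear":[-0.02,0,0.03],"rot":[0,0,0]},{"linear":[-0.02,0,0.02],"rot":[0,0,0]},{"linear":[-0.02,0,0.02],"rot":[0,0,0]},{"linear":[-0.02,0,0.02],"rot":[0,0,0]},{"linear":[-0.02,0,0.02],"rot":[0,0,0]},{"linear":[0,0,0],"rot":[0,0,0]},{"linear":[0,0,0],"rot":[0,0,0]},{"linear":[0,0,0],"rot":[0,0,0]}])

```text
t: 66.8
position: [0.4875, -0.1884, 0.177]
tcp_rot: [1.788, -1.741, 0.747]
force: [-0.6, -0.1, -1.9]
grip_width: 0.523
finger_force: 30.0
```

Call:
servo_tool(increments=[{"linear":[-0.02,0,0.02],"rot":[0,0,0]},{"linear":[-0.02,0,0.02],"rot":[0,0,0]},{"linear":[0,0,0],"rot":[0,0,0]},{"linear":[0,0,0],"rot":[0,0,0]},{"linear":[0,0,0],"rot":[0,0,0]},{"linear":[0,0,0],"rot":[0,0,0]},{"linear":[0,0,0],"rot":[0,0,0]},{"linear":[0,0,0],"rot":[0,0,0]},{"linear":[0,0,0],"rot":[0,0,0]},{"linear":[0,0,0],"rot":[0,0,0]}])

```text
t: 68.05
position: [0.4875, -0.1883, 0.1753]
tcp_rot: [1.788, -1.741, 0.747]
force: [-0.3, -0.0, -2.4]
grip_width: 0.527
finger_force: 30.0
```

Call:
servo_tool(increments=[{"linear":[0,0,0],"rot":[0,0,0]},{"linear":[0,0,0],"rot":[0,0,0]},{"linear":[0,0,0],"rot":[0,0,0]},{"linear":[0,0,0],"rot":[0,0,0]},{"linear":[0,0,0],"rot":[0,0,0]},{"linear":[0,0,-0.5],"rot":[0,0,0]},{"linear":[0,0,-0.7],"rot":[0,0,0]},{"linear":[0,0,-0.9],"rot":[0,0,0]},{"linear":[0,0,-1],"rot":[0,0,0]},{"linear":[0,0,-1],"rot":[0,0,0]}], fingers=0.28)

```text
t: 69.3
position: [0.4843, -0.1, 0.2636]
tcp_rot: [1.789, -1.741, 0.746]
force: [-0.1, -0.3, 0.5]
grip_width: 0.721
finger_force: 0.0
```

Call:
servo_tool(increments=[{"linear":[0.5,0,-0.5],"rot":[0,0,1]},{"linear":[0,0,-0.3],"rot":[0,0,1]},{"linear":[0,0,0],"rot":[0,0,1]},{"linear":[0,0,0],"rot":[0,0,1]},{"linear":[0,0,0],"rot":[0,0,1]},{"linear":[0,0,0],"rot":[0,0,1]},{"linear":[0,0,0],"rot":[0,0,1]},{"linear":[0,0,0],"rot":[0,0,1]},{"linear":[0,0,0],"rot":[0,0,1]},{"linear":[0,0,0],"rot":[0,0,1]}])

```text
t: 70.55
position: [0.484, -0.0944, 0.2904]
tcp_rot: [0.742, -2.644, 1.105]
force: [0.5, -0.1, 0.6]
grip_width: 0.722
finger_force: 0.0
```

Call:
servo_tool(increments=[{"linear":[0,0,0],"rot":[0,0,1]},{"linear":[0,0,0],"rot":[0,0,1]},{"linear":[0,0,0],"rot":[0,0,1]},{"linear":[0,0,0],"rot":[0,0,1]},{"linear":[0,0,0],"rot":[0,0,1]},{"linear":[0,0,0],"rot":[0,0,1]},{"linear":[0,0,0],"rot":[0,0,1]},{"linear":[0,0,0],"rot":[0,0,1]},{"linear":[0,0,0],"rot":[0,0,1]},{"linear":[0,0,0],"rot":[0,0,1]}])

```text
t: 71.8
position: [0.484, -0.0943, 0.2903]
tcp_rot: [0.673, 2.635, -1.08]
force: [0.3, -0.6, 0.4]
grip_width: 0.719
finger_force: 0.0
```

Call:
servo_tool(increments=[{"linear":[0,0,0],"rot":[0,0,1]},{"linear":[0,0,0],"rot":[0,0,1]},{"linear":[0,0,0],"rot":[0,0,1]},{"linear":[0,0,0],"rot":[0,0,1]},{"linear":[0,0,0],"rot":[0,0,1]},{"linear":[0,0,0],"rot":[0,0,1]},{"linear":[0,0,0],"rot":[0,0,1]},{"linear":[0,0,0],"rot":[0,0,1]},{"linear":[0,0,0],"rot":[0,0,1]},{"linear":[0,0,0],"rot":[0,0,1]}])

```text
t: 73.05
position: [0.484, -0.0943, 0.2901]
tcp_rot: [1.734, 1.776, -0.709]
force: [-0.0, -0.5, -0.9]
grip_width: 0.721
finger_force: 0.0
```

Run:
```python
from plan import *
from h import *
from plant import optics
where(); Z=np.array([0,0,1]); ims=[]
for n in("top","side"):
    s=optics.snapshot(n); pickle.dump(s,open(n+"5.pkl","wb"))
    mk=[]
    for k in(0,.084):
        m=C2+k*RY; mk+=[m+RX*.038,m-RX*.048,m+RX*.02+Z*.044]
    ims.append(cv2.resize(show(s,C2+.03*RY,marks=mk),(400,400)))
    cc=cans(s); print(n,cc); print(ports(s,[np.array(c[0]) for c in cc]))
u,v=proj(s,[[.433,.2214,.04]])[0].astype(int)
ims.append(cv2.resize(s["color"][v-20:v+20,u-20:u+20,::-1],(200,200),interpolation=cv2.INTER_CUBIC)) 
t=pickle.load(open("top5.pkl","rb")); u,v=proj(t,[[.433,.2214,.04]])[0].astype(int)
o=np.zeros((600,800,3),np.uint8);o[:400,:400]=ims[0];o[:400,400:]=ims[1];o[400:,:200]=ims[2];o[400:,200:400]=cv2.resize(t["color"][v-15:v+15,u-15:u+15,::-1],(200,200),interpolation=cv2.INTER_CUBIC)
cv2.imwrite("pics/p5.png",o)
```

```text
t 73.05 grasp [ 0.4884 -0.2214  0.1627] z [ 0.024 -0.706 -0.708] y [1.    0.027 0.008] q [-0.71  0.51  0.79  2.11  0.67  0.74 -0.49] w 67.7 F [-0.  -0.5 -0.9] ff 0.0
top [(array([0.4338, 0.2215]), 0.0254, array([0.4335, 0.2211]), 4, 65.0)]
[(7, np.float64(62.7), np.float64(0.0407))]
side [(array([0.4337, 0.2202]), 0.0274, array([0.4324, 0.2158]), 0, nan)]
[None]
```

View pics/p5.png

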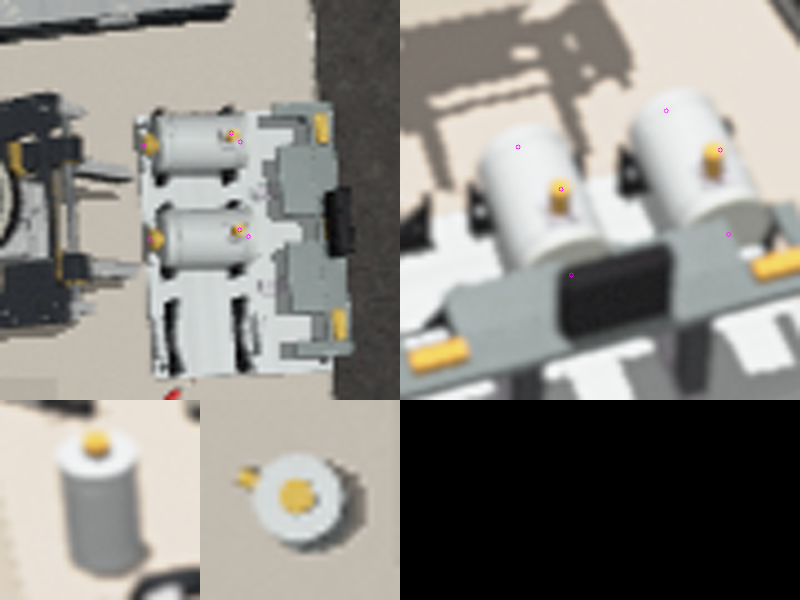

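Both placed cans sit on their marks. The third can is at (0.4336, 0.221) with its port at about 62°, so I'll use a steeper grasp (55°) to clear the carton.

Run:
```python
from plan import *
c=np.array([.4338,.221,.041]); g=Rg(62,55)
seq([('p',c+[0,0,.13],18),('r',g,12),('p',c,10)])
```

```text
18 x lin [0.57, -0.08, -0.59] rot [0.0, 0.0, 0.0] -> [0.433 0.22  0.17 ] 
12 x lin [-0.08, 0.17, 0.0] rot [0.27, 0.13, 0.31] -> [0.434 0.222 0.17 ] 
10 x lin [0.25, 0.0, 0.35] rot [0.0, 0.0, 0.0] -> [0.434 0.222 0.041]
```

Call:
servo_tool(increments=[{"linear":[0.57,-0.08,-0.59],"rot":[0,0,0]},{"linear":[0.57,-0.08,-0.59],"rot":[0,0,0]},{"linear":[0.57,-0.08,-0.59],"rot":[0,0,0]},{"linear":[0.57,-0.08,-0.59],"rot":[0,0,0]},{"linear":[0.57,-0.08,-0.59],"rot":[0,0,0]},{"linear":[0.57,-0.08,-0.59],"rot":[0,0,0]},{"linear":[0.57,-0.08,-0.59],"rot":[0,0,0]},{"linear":[0.57,-0.08,-0.59],"rot":[0,0,0]},{"linear":[0.57,-0.08,-0.59],"rot":[0,0,0]},{"linear":[0.57,-0.08,-0.59],"rot":[0,0,0]}])

```text
t: 74.4
position: [0.4529, 0.1519, 0.2938]
tcp_rot: [1.731, 1.778, -0.712]
force: [0.1, -0.1, 0.2]
grip_width: 0.718
finger_force: 0.0
```

Call:
servo_tool(increments=[{"linear":[0.57,-0.08,-0.59],"rot":[0,0,0]},{"linear":[0.57,-0.08,-0.59],"rot":[0,0,0]},{"linear":[0.57,-0.08,-0.59],"rot":[0,0,0]},{"linear":[0.57,-0.08,-0.59],"rot":[0,0,0]},{"linear":[0.57,-0.08,-0.59],"rot":[0,0,0]},{"linear":[0.57,-0.08,-0.59],"rot":[0,0,0]},{"linear":[0.57,-0.08,-0.59],"rot":[0,0,0]},{"linear":[0.57,-0.08,-0.59],"rot":[0,0,0]},{"linear":[-0.08,0.17,0],"rot":[0.27,0.13,0.31]},{"linear":[-0.08,0.17,0],"rot":[0.27,0.13,0.31]}])

```text
t: 75.65
position: [0.4388, 0.343, 0.3005]
tcp_rot: [1.839, 1.724, -0.721]
force: [-0.1, 0.3, 0.4]
grip_width: 0.72
finger_force: 0.0
```

Call:
servo_tool(increments=[{"linear":[-0.08,0.17,0],"rot":[0.27,0.13,0.31]},{"linear":[-0.08,0.17,0],"rot":[0.27,0.13,0.31]},{"linear":[-0.08,0.17,0],"rot":[0.27,0.13,0.31]},{"linear":[-0.08,0.17,0],"rot":[0.27,0.13,0.31]},{"linear":[-0.08,0.17,0],"rot":[0.27,0.13,0.31]},{"linear":[-0.08,0.17,0],"rot":[0.27,0.13,0.31]},{"linear":[-0.08,0.17,0],"rot":[0.27,0.13,0.31]},{"linear":[-0.08,0.17,0],"rot":[0.27,0.13,0.31]},{"linear":[-0.08,0.17,0],"rot":[0.27,0.13,0.31]},{"linear":[-0.08,0.17,0],"rot":[0.27,0.13,0.31]}])

```text
t: 76.9
position: [0.483, 0.3126, 0.3164]
tcp_rot: [2.34, 1.405, -0.748]
force: [0.0, 0.7, -0.4]
grip_width: 0.72
finger_force: 0.0
```

Run:
```python
from plan import *
from h import *
from plant import optics
where()
c=np.array([.4338,.221,.041])
seq([('p',c,10)])
s=optics.snapshot("side"); print(cans(s))
cv2.imwrite("pics/p6.png",show(s,[.45,.25,.09],marks=[[.4338,.221,.086]]))
```

```text
t 76.9 grasp [0.4336 0.2209 0.1696] z [-0.274 -0.51  -0.816] y [ 0.882 -0.471 -0.003] q [-1.08  0.64  0.57  1.67 -0.01  1.46 -1.  ] w 67.6 F [ 0.   0.7 -0.4] ff 0.0
10 x lin [0.25, 0.0, 0.35] rot [0.0, 0.0, 0.0] -> [0.433 0.221 0.041] 
[(array([0.4323, 0.221 ]), 0.0271, array([0.432 , 0.2161]), 0, nan)]
```

View pics/p6.png

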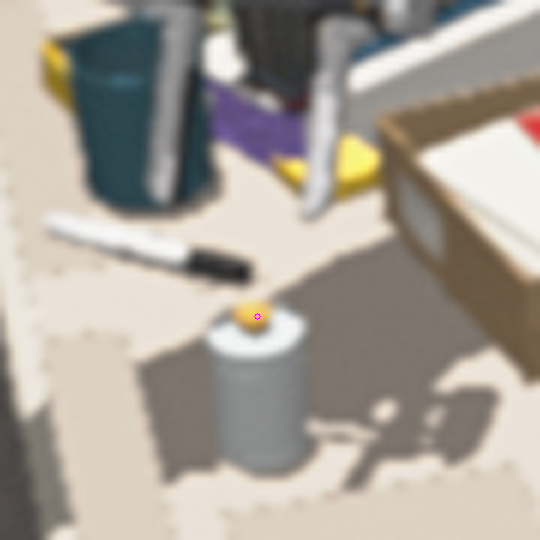

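The fingers at (165,190) and (315,205) straddle the last can, whose knob at (255,316) falls on the mark. I'll descend and grip.

Call:
servo_tool(increments=[{"linear":[0.25,0,0.35],"rot":[0,0,0]},{"linear":[0.25,0,0.35],"rot":[0,0,0]},{"linear":[0.25,0,0.35],"rot":[0,0,0]},{"linear":[0.25,0,0.35],"rot":[0,0,0]},{"linear":[0.25,0,0.35],"rot":[0,0,0]},{"linear":[0.25,0,0.35],"rot":[0,0,0]},{"linear":[0.25,0,0.35],"rot":[0,0,0]},{"linear":[0.25,0,0.35],"rot":[0,0,0]},{"linear":[0.25,0,0.35],"rot":[0,0,0]},{"linear":[0.25,0,0.35],"rot":[0,0,0]}])

```text
t: 78.2
position: [0.4826, 0.3134, 0.1864]
tcp_rot: [2.337, 1.408, -0.748]
force: [0.5, -0.5, 0.4]
grip_width: 0.721
finger_force: 0.0
```

Call:
servo_tool(increments=[{"linear":[0,0,0],"rot":[0,0,0]},{"linear":[0,0,0],"rot":[0,0,0]},{"linear":[0,0,0],"rot":[0,0,0]},{"linear":[0,0,0],"rot":[0,0,0]},{"linear":[0,0,0],"rot":[0,0,0]},{"linear":[0,0,0],"rot":[0,0,0]},{"linear":[0,0,0],"rot":[0,0,0]},{"linear":[0,0,0],"rot":[0,0,0]},{"linear":[0,0,0],"rot":[0,0,0]},{"linear":[0,0,0],"rot":[0,0,0]}], fingers=1, force=30)

```text
t: 79.45
position: [0.4826, 0.3135, 0.1875]
tcp_rot: [2.337, 1.408, -0.747]
force: [0.2, 2.4, 5.4]
grip_width: 0.524
finger_force: 30.0
```

Run:
```python
from plan import *
where()
p,R,_=here(); a=np.radians(55)
W=rot(RX*np.cos(a)-np.array([0,0,1])*np.sin(a),RY)
off=p[2]-.038; tgt=C2-.084*RY-RX*off; print("off",off,tgt)
seq([('p',[p[0],p[1],.19],6),('r',W,4),('p',tgt+[0,0,.14],20)])
seq([('r',Rp(45)*FLIP,4)])
```

```text
t 79.45 grasp [0.4336 0.2215 0.0408] z [-0.273 -0.511 -0.815] y [ 0.884 -0.468 -0.002] q [-1.04  0.82  0.51  1.71 -0.08  1.25 -1.01] w 49.2 F [0.2 2.4 5.4] ff 30.0
off 0.0027551662079819197 [ 0.40745491 -0.3213847   0.048     ]
6 x lin [-0.48, -0.0, -0.68] rot [0.0, 0.0, 0.0] -> [0.434 0.222 0.191] 
4 x lin [-0.03, -0.45, 0.02] rot [-0.72, 0.01, -1.01] -> [0.434 0.222 0.19 ]   OVER
20 x lin [-0.74, -0.07, 0.52] rot [0.0, 0.0, 0.0] -> [ 0.41  -0.322  0.19 ] 
4 x lin [0.22, -0.51, 0.03] rot [-0.8, -0.39, -0.94] -> [0.434 0.221 0.04 ]
```

Call:
servo_tool(increments=[{"linear":[-0.48,0,-0.68],"rot":[0,0,0]},{"linear":[-0.48,0,-0.68],"rot":[0,0,0]},{"linear":[-0.48,0,-0.68],"rot":[0,0,0]},{"linear":[-0.48,0,-0.68],"rot":[0,0,0]},{"linear":[-0.48,0,-0.68],"rot":[0,0,0]},{"linear":[-0.48,0,-0.68],"rot":[0,0,0]},{"linear":[-0.03,-0.44,0.02],"rot":[-0.71,0.01,-0.99]},{"linear":[-0.03,-0.44,0.02],"rot":[-0.71,0.01,-0.99]},{"linear":[-0.03,-0.44,0.02],"rot":[-0.71,0.01,-0.99]},{"linear":[-0.03,-0.44,0.02],"rot":[-0.71,0.01,-0.99]}])

```text
t: 80.7
position: [0.4313, 0.3248, 0.337]
tcp_rot: [1.842, 1.893, -0.583]
force: [1.0, -0.6, -1.7]
grip_width: 0.525
finger_force: 30.0
```

Call:
servo_tool(increments=[{"linear":[-0.74,-0.07,0.52],"rot":[0,0,0]},{"linear":[-0.74,-0.07,0.52],"rot":[0,0,0]},{"linear":[-0.74,-0.07,0.52],"rot":[0,0,0]},{"linear":[-0.74,-0.07,0.52],"rot":[0,0,0]},{"linear":[-0.74,-0.07,0.52],"rot":[0,0,0]},{"linear":[-0.74,-0.07,0.52],"rot":[0,0,0]},{"linear":[-0.74,-0.07,0.52],"rot":[0,0,0]},{"linear":[-0.74,-0.07,0.52],"rot":[0,0,0]},{"linear":[-0.74,-0.07,0.52],"rot":[0,0,0]},{"linear":[-0.74,-0.07,0.52],"rot":[0,0,0]}])

```text
t: 81.95
position: [0.417, 0.0512, 0.3375]
tcp_rot: [1.847, 1.889, -0.584]
force: [0.5, 0.4, -0.4]
grip_width: 0.525
finger_force: 30.0
```

Call:
servo_tool(increments=[{"linear":[-0.74,-0.07,0.52],"rot":[0,0,0]},{"linear":[-0.74,-0.07,0.52],"rot":[0,0,0]},{"linear":[-0.74,-0.07,0.52],"rot":[0,0,0]},{"linear":[-0.74,-0.07,0.52],"rot":[0,0,0]},{"linear":[-0.74,-0.07,0.52],"rot":[0,0,0]},{"linear":[-0.74,-0.07,0.52],"rot":[0,0,0]},{"linear":[-0.74,-0.07,0.52],"rot":[0,0,0]},{"linear":[-0.74,-0.07,0.52],"rot":[0,0,0]},{"linear":[-0.74,-0.07,0.52],"rot":[0,0,0]},{"linear":[-0.74,-0.07,0.52],"rot":[0,0,0]}])

```text
t: 83.2
position: [0.4018, -0.2205, 0.3377]
tcp_rot: [1.846, 1.889, -0.584]
force: [-0.2, 0.2, -1.5]
grip_width: 0.527
finger_force: 30.0
```

Run:
```python
from plan import *
where()
p,R,_=here()
Rm=R*Ro.from_euler('z',-90,degrees=True)
S=Slerp([0,1],Ro.concatenate([Rm,Rp(55)]))
seq([('r',Rm,15),('r',Rp(55),18),('p',[.4075,-.3214,.108],5)])
```

```text
t 83.2 grasp [ 0.4044 -0.3241  0.1905] z [ 0.014 -0.576 -0.817] y [1.    0.023 0.001] q [-0.52  0.27  0.9   2.2   0.63  0.64 -0.13] w 49.5 F [-0.2  0.2 -1.5] ff 30.0
15 x lin [0.0, 0.0, 0.0] rot [-0.0, -0.0, -1.0] -> [ 0.404 -0.324  0.191] 
18 x lin [-0.08, 0.1, 0.0] rot [0.15, 0.14, -0.83] -> [ 0.402 -0.324  0.192] 
5 x lin [-0.47, -0.03, 0.31] rot [0.0, 0.0, 0.0] -> [ 0.407 -0.321  0.107]
```

Call:
servo_tool(increments=[{"linear":[0,0,0],"rot":[0,0,-1]},{"linear":[0,0,0],"rot":[0,0,-1]},{"linear":[0,0,0],"rot":[0,0,-1]},{"linear":[0,0,0],"rot":[0,0,-1]},{"linear":[0,0,0],"rot":[0,0,-1]},{"linear":[0,0,0],"rot":[0,0,-1]},{"linear":[0,0,0],"rot":[0,0,-1]},{"linear":[0,0,0],"rot":[0,0,-1]},{"linear":[0,0,0],"rot":[0,0,-1]},{"linear":[0,0,0],"rot":[0,0,-1]}])

```text
t: 84.45
position: [0.4019, -0.2196, 0.3376]
tcp_rot: [0.701, 2.761, -0.869]
force: [0.4, 0.7, -1.5]
grip_width: 0.525
finger_force: 30.0
```

Call:
servo_tool(increments=[{"linear":[0,0,0],"rot":[0,0,-1]},{"linear":[0,0,0],"rot":[0,0,-1]},{"linear":[0,0,0],"rot":[0,0,-1]},{"linear":[0,0,0],"rot":[0,0,-1]},{"linear":[0,0,0],"rot":[0,0,-1]},{"linear":[-0.08,0.1,0],"rot":[0.15,0.14,-0.83]},{"linear":[-0.08,0.1,0],"rot":[0.15,0.14,-0.83]},{"linear":[-0.08,0.1,0],"rot":[0.15,0.14,-0.83]},{"linear":[-0.08,0.1,0],"rot":[0.15,0.14,-0.83]},{"linear":[-0.08,0.1,0],"rot":[0.15,0.14,-0.83]}])

```text
t: 85.7
position: [0.4109, -0.2061, 0.3273]
tcp_rot: [0.611, -2.711, 0.986]
force: [-0.1, 0.0, -0.7]
grip_width: 0.526
finger_force: 30.0
```

Call:
servo_tool(increments=[{"linear":[-0.08,0.1,0],"rot":[0.15,0.14,-0.83]},{"linear":[-0.08,0.1,0],"rot":[0.15,0.14,-0.83]},{"linear":[-0.08,0.1,0],"rot":[0.15,0.14,-0.83]},{"linear":[-0.08,0.1,0],"rot":[0.15,0.14,-0.83]},{"linear":[-0.08,0.1,0],"rot":[0.15,0.14,-0.83]},{"linear":[-0.08,0.1,0],"rot":[0.15,0.14,-0.83]},{"linear":[-0.08,0.1,0],"rot":[0.15,0.14,-0.83]},{"linear":[-0.08,0.1,0],"rot":[0.15,0.14,-0.83]},{"linear":[-0.08,0.1,0],"rot":[0.15,0.14,-0.83]},{"linear":[-0.08,0.1,0],"rot":[0.15,0.14,-0.83]}])

```text
t: 86.95
position: [0.4044, -0.1804, 0.3012]
tcp_rot: [1.489, -1.897, 0.923]
force: [-0.2, 0.1, -0.9]
grip_width: 0.53
finger_force: 30.0
```

Run:
```python
from plan import *
where()
seq([('r',Rp(55),4),('p',[.4075,-.3214,.108],6)])
```

```text
t 86.95 grasp [ 0.4028 -0.3228  0.1911] z [-0.009 -0.791 -0.612] y [-0.972  0.15  -0.179] q [-0.34  0.32  0.51  2.26  1.13  0.85  2.14] w 49.8 F [-0.2  0.1 -0.9] ff 30.0
4 x lin [-0.06, 0.06, 0.0] rot [0.09, 0.1, -0.61] -> [ 0.403 -0.323  0.191] 
6 x lin [-0.38, -0.03, 0.26] rot [0.0, 0.0, 0.0] -> [ 0.408 -0.322  0.108]
```

Call:
servo_tool(increments=[{"linear":[-0.06,0.06,0],"rot":[0.09,0.1,-0.61]},{"linear":[-0.06,0.06,0],"rot":[0.09,0.1,-0.61]},{"linear":[-0.06,0.06,0],"rot":[0.09,0.1,-0.61]},{"linear":[-0.06,0.06,0],"rot":[0.09,0.1,-0.61]},{"linear":[-0.38,-0.03,0.26],"rot":[0,0,0]},{"linear":[-0.38,-0.03,0.26],"rot":[0,0,0]},{"linear":[-0.38,-0.03,0.26],"rot":[0,0,0]},{"linear":[-0.38,-0.03,0.26],"rot":[0,0,0]},{"linear":[-0.38,-0.03,0.26],"rot":[0,0,0]},{"linear":[-0.38,-0.03,0.26],"rot":[0,0,0]}])

```text
t: 88.2
position: [0.4039, -0.1743, 0.2115]
tcp_rot: [1.672, -1.625, 0.868]
force: [0.0, 0.1, -2.7]
grip_width: 0.527
finger_force: 30.0
```

Run:
```python
from plan import *
from h import *
from plant import optics
where(); p,R,_=here(); Z=np.array([0,0,1]); ims=[]
for n in("top","side"):
    s=optics.snapshot(n)
    m=p+RX*.00275
    ims.append(cv2.resize(show(s,m,marks=[m+RX*.038,m-RX*.048,m+RX*.02+Z*.044]),(400,400)))
cv2.imwrite("pics/p7.png",np.hstack(ims))
seq([('p',[.4075,-.3214,.056],10),('p',[.4075,-.3214,.0495],8)])
```

```text
t 88.2 grasp [ 0.4082 -0.3215  0.1079] z [ 0.024 -0.817 -0.576] y [-1.    -0.029  0.   ] q [-0.33  0.56  0.48  2.3   1.33  0.73  2.04] w 49.5 F [ 0.   0.1 -2.7] ff 30.0
10 x lin [-0.14, 0.0, 0.1] rot [0.0, 0.0, 0.0] -> [ 0.408 -0.322  0.056] 
8 x lin [-0.02, 0.0, 0.01] rot [0.0, 0.0, 0.0] -> [ 0.408 -0.321  0.051]
```

View pics/p7.png

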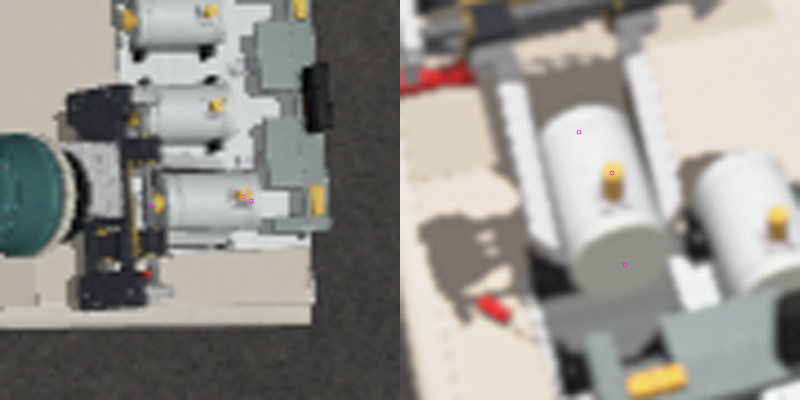

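The port tip (612,168) and end face (625,262) match the marks. I'll lower this can and release it.

Call:
servo_tool(increments=[{"linear":[-0.14,0,0.1],"rot":[0,0,0]},{"linear":[-0.14,0,0.1],"rot":[0,0,0]},{"linear":[-0.14,0,0.1],"rot":[0,0,0]},{"linear":[-0.14,0,0.1],"rot":[0,0,0]},{"linear":[-0.14,0,0.1],"rot":[0,0,0]},{"linear":[-0.14,0,0.1],"rot":[0,0,0]},{"linear":[-0.14,0,0.1],"rot":[0,0,0]},{"linear":[-0.14,0,0.1],"rot":[0,0,0]},{"linear":[-0.14,0,0.1],"rot":[0,0,0]},{"linear":[-0.14,0,0.1],"rot":[0,0,0]}])

```text
t: 89.55
position: [0.4042, -0.174, 0.16]
tcp_rot: [1.672, -1.625, 0.869]
force: [-1.0, 0.7, -2.4]
grip_width: 0.53
finger_force: 30.0
```

Call:
servo_tool(increments=[{"linear":[-0.02,0,0.02],"rot":[0,0,0]},{"linear":[-0.03,0,0.02],"rot":[0,0,0]},{"linear":[-0.02,0,0.02],"rot":[0,0,0]},{"linear":[-0.03,0,0.02],"rot":[0,0,0]},{"linear":[-0.02,0,0.02],"rot":[0,0,0]},{"linear":[-0.03,0,0.02],"rot":[0,0,0]},{"linear":[-0.02,0,0.02],"rot":[0,0,0]},{"linear":[0,0,0],"rot":[0,0,0]},{"linear":[0,0,0],"rot":[0,0,0]},{"linear":[0,0,0],"rot":[0,0,0]}])

```text
t: 90.8
position: [0.4042, -0.1745, 0.1537]
tcp_rot: [1.672, -1.625, 0.869]
force: [-0.5, 0.5, -2.2]
grip_width: 0.524
finger_force: 30.0
```

```bash
python3 -c "
from plan import *
where()"
```

```text
t 90.8 grasp [ 0.4085 -0.3216  0.0502] z [ 0.024 -0.818 -0.575] y [-1.    -0.029 -0.001] q [-0.32  0.72  0.46  2.29  1.42  0.67  1.85] w 49.3 F [-0.5  0.5 -2.2] ff 30.0
```

Call:
servo_tool(increments=[{"linear":[-0.02,0.01,0.02],"rot":[0,0,0]},{"linear":[-0.03,0.01,0.02],"rot":[0,0,0]},{"linear":[0,0.01,0],"rot":[0,0,0]},{"linear":[0,0,0],"rot":[0,0,0]},{"linear":[0,0,0],"rot":[0,0,0]},{"linear":[0,0,0],"rot":[0,0,0]},{"linear":[0,0,0],"rot":[0,0,0]},{"linear":[0,0,0],"rot":[0,0,0]},{"linear":[0,0,0],"rot":[0,0,0]},{"linear":[0,0,0],"rot":[0,0,0]}])

```text
t: 92.05
position: [0.4033, -0.1746, 0.1518]
tcp_rot: [1.672, -1.625, 0.869]
force: [-0.1, -0.4, -1.3]
grip_width: 0.524
finger_force: 30.0
```

Call:
servo_tool(increments=[{"linear":[0,0,0],"rot":[0,0,0]},{"linear":[0,0,0],"rot":[0,0,0]},{"linear":[0,0,0],"rot":[0,0,0]},{"linear":[0,0,0],"rot":[0,0,0]},{"linear":[0,0,0],"rot":[0,0,0]},{"linear":[0,0,-0.5],"rot":[0,0,0]},{"linear":[0,0,-0.7],"rot":[0,0,0]},{"linear":[0,0,-0.9],"rot":[0,0,0]},{"linear":[0,0,-1],"rot":[0,0,0]},{"linear":[0,0,-1],"rot":[0,0,0]}], fingers=0.28)

```text
t: 93.3
position: [0.4002, -0.0733, 0.2231]
tcp_rot: [1.672, -1.625, 0.869]
force: [1.3, 0.3, 1.3]
grip_width: 0.719
finger_force: 0.0
```

Call:
servo_tool(increments=[{"linear":[0.7,0,-0.5],"rot":[0,0,0]},{"linear":[0.7,0,-0.5],"rot":[0,0,0]},{"linear":[0.7,0,-0.5],"rot":[0,0,0]},{"linear":[0.7,0,-0.5],"rot":[0,0,0]},{"linear":[0.7,0,-0.5],"rot":[0,0,0]},{"linear":[0,0,0],"rot":[0,0,0]},{"linear":[0,0,0],"rot":[0,0,0]},{"linear":[0,0,0],"rot":[0,0,0]},{"linear":[0,0,0],"rot":[0,0,0]},{"linear":[0,0,0],"rot":[0,0,0]}])

```text
t: 94.55
position: [0.4002, -0.0731, 0.3514]
tcp_rot: [1.672, -1.624, 0.869]
force: [-0.1, -0.2, 0.7]
grip_width: 0.717
finger_force: 0.0
```

Run:
```python
from plan import *
from h import *
from plant import optics
where(); Z=np.array([0,0,1]); ims=[]
for n in("top","side"):
    s=optics.snapshot(n)
    mk=[]
    for k in(-.084,0,.084):
        m=C2+k*RY; mk+=[m+RX*.038,m-RX*.048,m+RX*.02+Z*.044]
    ims.append(cv2.resize(show(s,C2+.0*RY,marks=mk),(400,400)))
    P=cloud(s); x,y,z=P[...,0],P[...,1],P[...,2]; g=P[(x>.44)&(x<.55)&(y<-.39)&(y>-.45)&(z>.105)&(z<.145)]; print("grip",n,g.min(0).round(3),g.max(0).round(3))
cv2.imwrite("pics/p8.png",np.hstack(ims))
Rf=rot([0,0,-1],-RX)
seq([('r',Rf,20),('p',[.4947,-.4205,.17],10),('p',[.4947,-.4205,.114],5)])
```

```text
t 94.55 grasp [ 0.4045 -0.2203  0.2479] z [ 0.024 -0.818 -0.575] y [-1.    -0.029 -0.   ] q [-0.52  0.19  0.38  2.26  1.01  1.14  2.37] w 67.4 F [-0.1 -0.2  0.7] ff 0.0
grip top [ 0.467 -0.428  0.105] [ 0.521 -0.412  0.137]
grip side [ 0.466 -0.428  0.105] [ 0.522 -0.41   0.134]
20 x lin [0.23, -0.22, 0.01] rot [-0.36, -0.36, 0.69] -> [ 0.407 -0.22   0.246] 
10 x lin [-0.28, -0.68, 0.25] rot [0.0, 0.0, 0.0] -> [ 0.495 -0.422  0.17 ] 
5 x lin [0.01, 0.01, 0.37] rot [0.0, 0.0, 0.0] -> [ 0.494 -0.42   0.115]
```

View pics/p8.png

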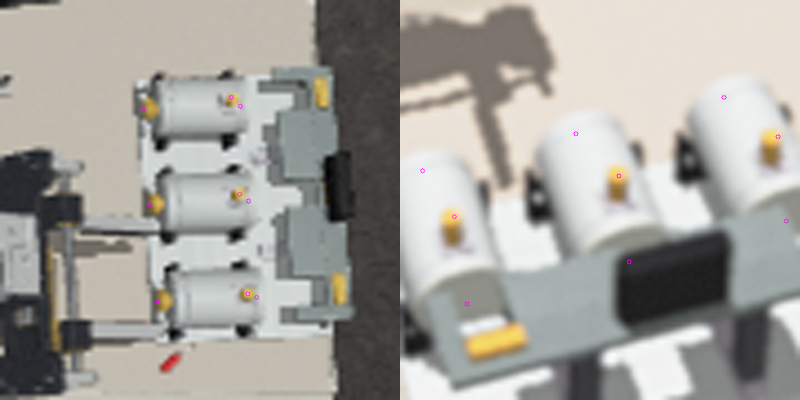

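All three cans are in with their ports on the marks, at (231,98), (240,195) and (248,293) in the top crop. Now I'll go for the comb grip.

Call:
servo_tool(increments=[{"linear":[0.23,-0.22,0.01],"rot":[-0.36,-0.36,0.69]},{"linear":[0.23,-0.22,0.01],"rot":[-0.36,-0.36,0.69]},{"linear":[0.23,-0.22,0.01],"rot":[-0.36,-0.36,0.69]},{"linear":[0.23,-0.22,0.01],"rot":[-0.36,-0.36,0.69]},{"linear":[0.23,-0.22,0.01],"rot":[-0.36,-0.36,0.69]},{"linear":[0.23,-0.22,0.01],"rot":[-0.36,-0.36,0.69]},{"linear":[0.23,-0.22,0.01],"rot":[-0.36,-0.36,0.69]},{"linear":[0.23,-0.22,0.01],"rot":[-0.36,-0.36,0.69]},{"linear":[0.23,-0.22,0.01],"rot":[-0.36,-0.36,0.69]},{"linear":[0.23,-0.22,0.01],"rot":[-0.36,-0.36,0.69]}])

```text
t: 95.9
position: [0.4393, -0.1387, 0.404]
tcp_rot: [1.014, -2.545, 0.512]
force: [-0.3, 0.4, -0.4]
grip_width: 0.721
finger_force: 0.0
```

Call:
servo_tool(increments=[{"linear":[0.23,-0.22,0.01],"rot":[-0.36,-0.36,0.69]},{"linear":[0.23,-0.22,0.01],"rot":[-0.36,-0.36,0.69]},{"linear":[0.23,-0.22,0.01],"rot":[-0.36,-0.36,0.69]},{"linear":[0.23,-0.22,0.01],"rot":[-0.36,-0.36,0.69]},{"linear":[0.23,-0.22,0.01],"rot":[-0.36,-0.36,0.69]},{"linear":[0.23,-0.22,0.01],"rot":[-0.36,-0.36,0.69]},{"linear":[0.23,-0.22,0.01],"rot":[-0.36,-0.36,0.69]},{"linear":[0.23,-0.22,0.01],"rot":[-0.36,-0.36,0.69]},{"linear":[0.23,-0.22,0.01],"rot":[-0.36,-0.36,0.69]},{"linear":[0.23,-0.22,0.01],"rot":[-0.36,-0.36,0.69]}])

```text
t: 97.15
position: [0.4058, -0.2219, 0.4263]
tcp_rot: [-0.03, 3.136, 0.014]
force: [0.3, -0.5, -0.0]
grip_width: 0.723
finger_force: 0.0
```

Run:
```python
from plan import *
where()
seq([('r',rot([0,0,-1],-RX),2),('p',[.4947,-.4205,.17],8),('p',[.4947,-.4205,.118],5)])
```

```text
t 97.15 grasp [ 0.4068 -0.2203  0.2463] z [ 0.005  0.009 -1.   ] y [-0.019  1.     0.009] q [-0.13  0.11  0.61  1.99 -0.08  1.06  2.11] w 67.9 F [ 0.3 -0.5 -0. ] ff 0.0
2 x lin [-0.02, 0.03, 0.0] rot [0.04, 0.03, -0.06] -> [ 0.407 -0.22   0.246] 
8 x lin [-0.34, -0.85, 0.32] rot [0.0, 0.0, 0.0] -> [ 0.495 -0.421  0.169] 
5 x lin [-0.0, 0.01, 0.34] rot [0.0, 0.0, 0.0] -> [ 0.495 -0.42   0.118]
```

Call:
servo_tool(increments=[{"linear":[-0.02,0.03,0],"rot":[0.04,0.03,-0.06]},{"linear":[-0.02,0.03,0],"rot":[0.04,0.03,-0.06]},{"linear":[-0.34,-0.85,0.32],"rot":[0,0,0]},{"linear":[-0.34,-0.85,0.32],"rot":[0,0,0]},{"linear":[-0.34,-0.85,0.32],"rot":[0,0,0]},{"linear":[-0.34,-0.85,0.32],"rot":[0,0,0]},{"linear":[-0.34,-0.85,0.32],"rot":[0,0,0]},{"linear":[-0.34,-0.85,0.32],"rot":[0,0,0]},{"linear":[-0.34,-0.85,0.32],"rot":[0,0,0]},{"linear":[-0.34,-0.85,0.32],"rot":[0,0,0]}])

```text
t: 98.4
position: [0.4967, -0.421, 0.3486]
tcp_rot: [0.058, -3.138, 0.001]
force: [0.0, 0.2, 0.2]
grip_width: 0.723
finger_force: 0.0
```

Call:
servo_tool(increments=[{"linear":[0,0.01,0.34],"rot":[0,0,0]},{"linear":[0,0.01,0.34],"rot":[0,0,0]},{"linear":[0,0.01,0.34],"rot":[0,0,0]},{"linear":[0,0.01,0.34],"rot":[0,0,0]},{"linear":[0,0.01,0.34],"rot":[0,0,0]},{"linear":[0,0,0],"rot":[0,0,0]},{"linear":[0,0,0],"rot":[0,0,0]},{"linear":[0,0,0],"rot":[0,0,0]},{"linear":[0,0,0],"rot":[0,0,0]},{"linear":[0,0,0],"rot":[0,0,0]}])

```text
t: 99.65
position: [0.4954, -0.4196, 0.2987]
tcp_rot: [0.053, -3.14, 0.001]
force: [-0.5, -0.3, 0.4]
grip_width: 0.717
finger_force: 0.0
```

Call:
servo_tool(increments=[{"linear":[0,0,0],"rot":[0,0,0]},{"linear":[0,0,0],"rot":[0,0,0]},{"linear":[0,0,0],"rot":[0,0,0]},{"linear":[0,0,0],"rot":[0,0,0]},{"linear":[0,0,0],"rot":[0,0,0]},{"linear":[0,0,0],"rot":[0,0,0]},{"linear":[0,0,0],"rot":[0,0,0]},{"linear":[0,0,0],"rot":[0,0,0]},{"linear":[0,0,0],"rot":[0,0,0]},{"linear":[0,0,0],"rot":[0,0,0]}], fingers=1, force=12)

```text
t: 100.9
position: [0.4954, -0.4192, 0.2985]
tcp_rot: [0.054, -3.139, -0.001]
force: [-2.7, 5.0, 4.0]
grip_width: 0.145
finger_force: 12.0
```

Call:
servo_tool(increments=[{"linear":[0,0.14,0],"rot":[0,0,0]},{"linear":[0,0.14,0],"rot":[0,0,0]},{"linear":[0,0.14,0],"rot":[0,0,0]},{"linear":[0,0.14,0],"rot":[0,0,0]},{"linear":[0,0.14,0],"rot":[0,0,0]},{"linear":[0,0.14,0],"rot":[0,0,0]},{"linear":[0,0.14,0],"rot":[0,0,0]},{"linear":[0,0.14,0],"rot":[0,0,0]},{"linear":[0,0.14,0],"rot":[0,0,0]},{"linear":[0,0.14,0],"rot":[0,0,0]}])

```text
t: 102.15
position: [0.4939, -0.3773, 0.2985]
tcp_rot: [0.053, -3.139, 0.001]
force: [0.7, -3.2, -3.2]
grip_width: 0.148
finger_force: 12.0
```

```bash
python3 -c "
from plan import *
where()"
```

```text
t 102.15 grasp [ 0.4936 -0.3774  0.1185] z [-0.002 -0.001 -1.   ] y [-0.034  0.999 -0.001] q [ 0.19  0.59  0.57  1.73 -0.38  0.94  2.51] w 13.9 F [ 0.7 -3.2 -3.2] ff 12.0
```

Call:
servo_tool(increments=[{"linear":[0,0.03,0],"rot":[0,0,0]},{"linear":[0,0.03,0],"rot":[0,0,0]},{"linear":[0,0.03,0],"rot":[0,0,0]},{"linear":[0,0.03,0],"rot":[0,0,0]},{"linear":[0,0.03,0],"rot":[0,0,0]},{"linear":[0,0.03,0],"rot":[0,0,0]},{"linear":[0,0.03,0],"rot":[0,0,0]},{"linear":[0,0.03,0],"rot":[0,0,0]},{"linear":[0,0.03,0],"rot":[0,0,0]},{"linear":[0,0,0],"rot":[0,0,0]}])

```text
t: 103.4
position: [0.4937, -0.3694, 0.2985]
tcp_rot: [0.053, -3.139, 0.001]
force: [0.0, -0.5, -1.6]
grip_width: 0.149
finger_force: 12.0
```

Call:
servo_tool(increments=[{"linear":[0,0.03,0],"rot":[0,0,0]},{"linear":[0,0.03,0],"rot":[0,0,0]},{"linear":[0,0.02,0],"rot":[0,0,0]},{"linear":[0,0,0],"rot":[0,0,0]},{"linear":[0,0,0],"rot":[0,0,0]},{"linear":[0,0,0],"rot":[0,0,0]},{"linear":[0,0,0],"rot":[0,0,0]},{"linear":[0,0,0],"rot":[0,0,0]},{"linear":[0,0,0],"rot":[0,0,0]},{"linear":[0,0,0],"rot":[0,0,0]}])

```text
t: 104.65
position: [0.4934, -0.3683, 0.2986]
tcp_rot: [0.051, -3.14, 0.006]
force: [5.5, -14.4, -12.1]
grip_width: 0.146
finger_force: 12.0
```

Call:
servo_tool(increments=[{"linear":[0,0,0],"rot":[0,0,0]},{"linear":[0,0,0],"rot":[0,0,0]},{"linear":[0,0,0],"rot":[0,0,0]},{"linear":[0,0,0],"rot":[0,0,0]},{"linear":[0,0,-0.5],"rot":[0,0,0]},{"linear":[0,0,-1],"rot":[0,0,0]},{"linear":[0,0,-1],"rot":[0,0,0]},{"linear":[0,0,-1],"rot":[0,0,0]},{"linear":[0,0,-1],"rot":[0,0,0]},{"linear":[0,0,-1],"rot":[0,0,0]}], fingers=0.65)

```text
t: 105.9
position: [0.4935, -0.367, 0.4657]
tcp_rot: [0.053, -3.14, 0.002]
force: [0.0, -0.4, -0.1]
grip_width: 0.348
finger_force: 0.0
```

Call:
servo_tool(increments=[{"linear":[0,1,0],"rot":[0,0,0]},{"linear":[0,1,0],"rot":[0,0,0]},{"linear":[0,1,0],"rot":[0,0,0]},{"linear":[0,1,0],"rot":[0,0,0]},{"linear":[0,1,0],"rot":[0,0,0]},{"linear":[0,1,0],"rot":[0,0,0]},{"linear":[0,0,0],"rot":[0,0,0]},{"linear":[0,0,0],"rot":[0,0,0]},{"linear":[0,0,0],"rot":[0,0,0]},{"linear":[0,0,0],"rot":[0,0,0]}])

```text
t: 107.15
position: [0.4877, -0.1877, 0.4635]
tcp_rot: [0.052, -3.139, 0.001]
force: [-0.4, -0.8, -0.1]
grip_width: 0.354
finger_force: 0.0
```

Run:
```python
from plan import *
from h import *
from plant import optics
where(); Z=np.array([0,0,1]); ims=[]
for n in("top","side"):
    s=optics.snapshot(n)
    mk=[]
    for k in(-.084,0,.084):
        m=C2+k*RY; mk+=[m-RX*.048,m+RX*.02+Z*.044]
    ims.append(cv2.resize(show(s,C2,marks=mk),(400,400)))
    P=cloud(s); x,y,z=P[...,0],P[...,1],P[...,2]; g=P[(x>.44)&(x<.55)&(y<-.35)&(y>-.45)&(z>.105)&(z<.145)]; print("grip",n,g.min(0).round(3),g.max(0).round(3))
cv2.imwrite("pics/p9.png",np.hstack(ims))
```

```text
t 107.15 grasp [ 0.4874 -0.1878  0.2835] z [-0.002 -0.001 -1.   ] y [-0.033  0.999 -0.001] q [-0.22  0.2   0.62  1.81 -0.13  1.17  2.04] w 33.2 F [-0.4 -0.8 -0.1] ff 0.0
grip top [ 0.465 -0.377  0.105] [ 0.519 -0.362  0.139]
grip side [ 0.465 -0.379  0.105] [ 0.52  -0.361  0.134]
```

View pics/p9.png

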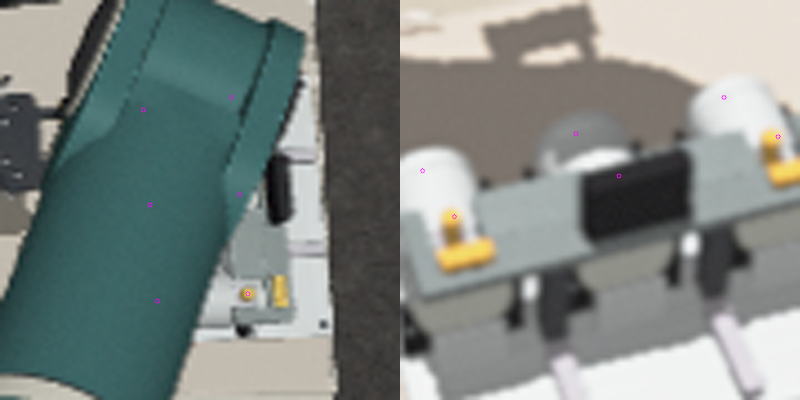

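The comb is fully forward: its grip moved from y −0.420 to −0.370. The visible ports, at (454,218) and (775,140), sit in their notches on the marks, and the arm is clear, so I'm handing in.

```bash
python3 -c "
from plant import workorder
print(workorder.finish_job())"
```

```text
the job is handed in; nothing more can be done
None
```

The job is handed in: all three cans lie port-up in their cradles and the comb is fully forward. In the last picture the two visible ports are in their notches; the middle port was hidden behind the comb's grip. No verdict came back from the hand-in.

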